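# Clear the cans and put the sockets and ratchets away in the tool chest

## Task

The wheel job is done, so tidy the bench. First stand the spray cans that block the tool chest upright in the aluminium can tray; only then pull the chest's top drawer well open, put every deep socket into its left bay and every ratchet handle into its right bay (left and right as the robot sees them), and push the drawer fully shut. Do not push the tin on the mat or the tyre pressure gauge about.

Things in the scene. Friction and masses are not known exactly. Their poses are not given: they have to be found in the camera images.
- chest_front (a point): Point on the bench under the middle of the front face of the red steel bench-top tool chest (fixed; 320 mm deep, 280 wide, 161 high). Axes: x from front to back, y to the left as the robot sees it, z up. Two drawers with bar handles; only the upper, deeper one is used. A carton stands on the rear half of its top.
- drawer (a joint): How far the top drawer is pulled out, in m: 0 is fully shut, 0.22 is the end of its travel. It slides along the chest's -x, takes about 3 N to move and stays where it is left; at the start it may stand a few mm ajar.
- drawer_handle (a point): Middle of the top drawer's handle: a round steel bar 11 mm thick, 120 mm long along the chest's y, its middle line 42 mm off the drawer's front (36 mm free behind it but for a post near each end), 129 mm over the bench, 32 mm below the chest's top. Moves with the drawer; axes as the chest.
- left_bay (a point): Point of the top drawer's left bay (for sockets): midway across it, where its floor meets the drawer's front; 71 mm over the bench. The bay runs 270 mm from here along x and is 114 mm wide (y); side and rear walls 50 mm high, divider 40, drawer front 77. Moves with the drawer; axes as the chest. Fully open, the first 205 mm are clear of the chest, whose top ends 78 mm over this floor.
- right_bay (a point): The same point of the top drawer's right bay (for ratchets), which is 138 mm wide (y) and otherwise like the left bay.
- can_tray: Fixed aluminium tray for spray cans, 230 mm long (its x), 130 mm wide (its y), 50 mm high, walls and floor 4 mm; origin at the centre of its underside. It lies left or right of the space before the chest. Two cans stand in it side by side along its length with room to spare.
- can1: Spray can, standing in the drawer's way at the start: 53 mm thick up to 150 mm, then a black cap 42 mm thick, 170 mm high in all, 0.2 to 0.4 kg; origin at the centre of its underside, z along its axis. One or two cans are there; None throughout if absent.
- can2: Spray can, standing in the drawer's way at the start: 53 mm thick up to 150 mm, then a black cap 42 mm thick, 170 mm high in all, 0.2 to 0.4 kg; origin at the centre of its underside, z along its axis. One or two cans are there; None throughout if absent.
- socket1: Deep impact socket, dark steel, standing on end on the grey rubber mat (4 mm thick) at the side away from the can tray: 64 mm high, 32 mm thick for the lower 42 mm, 26 mm above 46 mm, 0.22 kg; origin at the centre of its lower end, z along its axis. Two or three are there (None if absent). May stand or lie in its bay.
- socket2: Deep impact socket, dark steel, standing on end on the grey rubber mat (4 mm thick) at the side away from the can tray: 64 mm high, 32 mm thick for the lower 42 mm, 26 mm above 46 mm, 0.22 kg; origin at the centre of its lower end, z along its axis. Two or three are there (None if absent). May stand or lie in its bay.
- socket3: Deep impact socket, dark steel, standing on end on the grey rubber mat (4 mm thick) at the side away from the can tray: 64 mm high, 32 mm thick for the lower 42 mm, 26 mm above 46 mm, 0.22 kg; origin at the centre of its lower end, z along its axis. Two or three are there (None if absent). May stand or lie in its bay.
- ratchet1: Ratchet handle lying flat on the same mat, 156 mm long along its x, 0.35 kg: black grip 24 mm wide, 22 high, x = -78 to +15 mm; shank 13 wide; round steel head 36 mm across, 26 high at x = +60 mm, with a square stub up to 38 mm. Origin: middle of its length, underside; z up. One or two are there (None if absent). Goes lengthwise in its bay, either way round.
- ratchet2: Ratchet handle lying flat on the same mat, 156 mm long along its x, 0.35 kg: black grip 24 mm wide, 22 high, x = -78 to +15 mm; shank 13 wide; round steel head 36 mm across, 26 high at x = +60 mm, with a square stub up to 38 mm. Origin: middle of its length, underside; z up. One or two are there (None if absent). Goes lengthwise in its bay, either way round.
- tin: Small closed tin of valves, 44 mm across, 40 mm high, standing on the mat among the sockets and ratchets; origin at the centre of its underside. To be left alone.
- gauge: Tyre pressure gauge with a dial 60 mm across and a short rubber grip, 28 mm high, lying between the can tray and the back of the bench; origin under the dial. To be left alone.
Not all that is in view belongs to the job. Leave any blue or purple look-alike of the socket3 alone.

How it is judged:
By the outcome, as a careful person would: the job done as asked, in the order asked, and still so for the second after the job is handed in, with the robot touching nothing.
Of can1, can2 only 1 to 2 are there at a start; the rules pass over those that are not, and their reading is None.
Of socket1, socket2, socket3 only 2 to 3 are there at a start; the rules pass over those that are not, and their reading is None.
Of ratchet1, ratchet2 only 1 to 2 are there at a start; the rules pass over those that are not, and their reading is None.
At some moment in a run one of socket1, socket2, socket3, ratchet1, ratchet2 may be knocked a few centimetres aside while the robot is not near it.
It also fails if it takes over 210 s, if anything falls off the work surface, if the arm or the gripper's body presses on something with over 40 N, if the wrist force passes 120 N, or if a joint passes its speed limit or range.

## Robot

A 6-joint arm with a two-finger parallel gripper is mounted at the origin on the work surface. World frame = base frame: x ahead of the robot, y to its left, z up, the work surface at z = 0. Lengths are in m, angles in rad, forces in N, time in s.
With the tool pointing down it reaches from about 0.3 to 0.775 m from the base axis. Payload 14.6 kg.
Tool frame: the origin (TCP) lies midway between the tips of the shut fingers; the grasp point (between the pads) lies 19 mm behind it (r.hold_point_z is the distance from the TCP to the grasp point, in m); y points along the fingers, z is the direction in which the jaws open and shut, and the axes are right-handed (so a half turn about y gives the same grasp; the last joint's range is limited). The gripper opens to 94 mm and grips with 3 to 60 N. Pads are 16 mm wide; open, the fingers measure 119 mm over their backs; the gripper's body (75 mm by 177 mm) begins 78 mm behind the grasp point.
Start: joints at [-1.199, 0.3, 1.521, -0, 1.321, -0.067], TCP at [0.234, -0.498, 0.205] pointing down, gripper open.
Joint ranges: [-3.03, 3.03], [-0.79, 2.21], [0.23, 2.52], [-1.04, 4.18], [0, 3.07], [-2.55, 2.55]. Speed limits (rad/s): [2.22, 2.22, 2.57, 3.14, 3.14, 3.14].

## Interface

Orientations are given as a unit quaternion [x, y, z, w].
In Python, from station import read_state, imaging, r gives the robot as it stands.
- The arm moves only by the tool step_arm, never from a script. Its argument "steps" is a list of rows, each an object with "rotation": the turn, a rotation vector about the tool's x, y, z in degrees, a list of three; "translation": the shift along the tool's x, y, z in m, a list of three; "grip": the opening in per cent of the stroke, from 0 (shut) to 100 (fully open). A call has 1 to 20 rows; each row shifts and turns the pose as measured when the row begins, along the tool's axes as they then stand; what a row does not reach is not made up. A row lasts 1/10 s, in which the tool goes at most 50 mm and 8.59 degrees, less where a joint would pass 70% of its speed; a pose out of reach is approached as far as the arm can. A call is refused whole if a number of a shift passes 0.05 or a number of a turn 8.59, either way. A call with a gripper value outside its range is refused whole. The fingers move at their own pace and stop on an object; "grip_force" is the grip in N (left out, the last holds). Time passes only in rows, so rows that do not move let the fingers close. It gives the time, the measured TCP pose, the force and the opening at its end, in the units of the state.
- read_state(): the state, without advancing time (a new reading comes with each control period).
- imaging.grab_frame(name): name is "scene" or "top" or "wrist"; returns a dict with "pixels" (400x640x3 uint8, red, green, blue), "z_map" (400x640 float32, m along the optical axis (not along the pixel's ray), 0 where there is no reading), "fx", "fy", "cx", "cy" (pixels), "R" (3x3) and "t" (3): a world point X has camera coordinates R X + t. Camera axes: x right, y down, z forward; pixel columns grow to the right and rows downward; lengths in m; the calibration is good to about 2 mm. A picture is of the moment at which its call begins.
- r.finish_job(): hands the job in, once; it reports no verdict.
The state is a dict: "t": time; "joint_pos": joint angles; "joint_velocities": joint speeds; "tau": joint torques, N m; "tool_pos": TCP position; "orientation": TCP orientation; "force": force on the tool from outside, world axes, zero at the start; "torque": the same for the moment, N m; "finger_gap": finger opening in m.
Only numpy, scipy, OpenCV 4.12 (cv2) and the standard library are available. Lean on these libraries where they do the work, as an engineer would, in place of code of your own. Each camera call takes 0.05 s, during which the arm holds its last target. There are 200 camera calls.

## Working session

There is one attempt and no reset: what is moved stays moved. The work goes in short steps, Python scripts to look and compute and a tool call to move; the robot and the scene stay as the last step left them, time stands still between calls to the robot, and variables do not carry over. Pictures are saved under pics/ and viewed, about 12 in all and at most 16, crops included, and the job is handed in when it is done.

Besides the shell and the picture viewer there is one more tool, called after ">>>" by a JSON object that holds its "fn" and its "kwargs", one argument or row to a line. step_arm: Moves the arm, as the interface text tells. Its arguments: {"type":"object","properties":{"steps":{"type":"array","items":{"type":"object","properties":{"rotation":{"type":"array","items":{"type":"number"}},"translation":{"type":"array","items":{"type":"number"}},"grip":{"type":"number"}}}},"grip_force":{"type":"number"}},"required":["steps"]}

```bash
ls; mkdir -p pics; cat > h.py <<'E'
import numpy as np, cv2
from station import read_state, imaging, r
def grab(n, f=None):
    d=imaging.grab_frame(n)
    if f: cv2.imwrite('pics/'+f, d['pixels'][:,:,::-1])
    return d
def cloud(d):
    z=d['z_map']; v,u=np.mgrid[:z.shape[0],:z.shape[1]]
    P=np.stack([(u-d['cx'])/d['fx']*z,(v-d['cy'])/d['fy']*z,z],-1)
    W=(P-d['t'])@d['R']
    W[z==0]=np.nan
    return W
E
python3 - <<'E'
from h import *
s=read_state(); print({k:np.round(v,3) for k,v in s.items()})
for n in ('scene','top'):
    d=grab(n,n+'0.png'); np.savez(n+'0.npz',**{k:d[k] for k in d}); print(n,d['fx'],np.round(-d['R'].T@d['t'],3))
a=cv2.imread('pics/scene0.png');b=cv2.imread('pics/top0.png')
E
```

```text
pics
{'t': np.float64(0.0), 'joint_pos': array([-1.199,  0.3  ,  1.522,  0.   ,  1.321, -0.067]), 'joint_velocities': array([-0.001, -0.001, -0.001, -0.001, -0.   , -0.001]), 'tau': array([-3.0000e-03, -5.3181e+01, -3.5274e+01,  7.1000e-02,  2.4000e-02,
       -0.0000e+00]), 'tool_pos': array([ 0.234, -0.498,  0.205]), 'orientation': array([-0.154,  0.691, -0.69 ,  0.154]), 'force': array([-0.137,  0.215,  0.557]), 'torque': array([ 0.036,  0.009, -0.003]), 'finger_gap': np.float64(0.094)}
scene 375.9176648797474 [ 1.149 -0.511  0.849]
top 371.66284449980776 [ 0.516 -0.041  1.122]
```

View pics/top0.png

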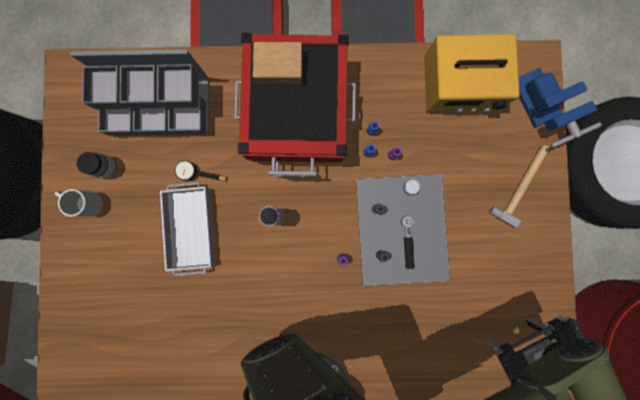

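View pics/scene0.png

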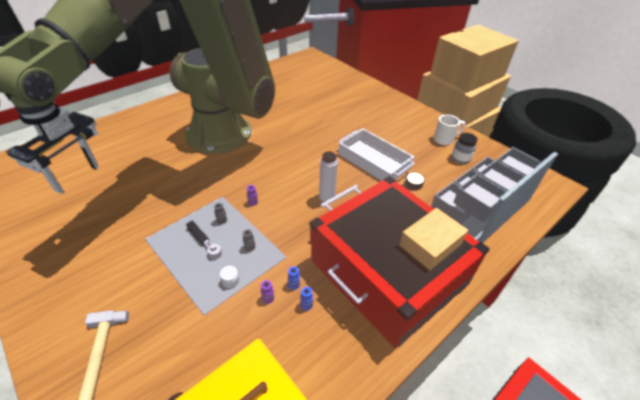

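The top view shows one can (271,216), the tray (188,229), two sockets (380,209) and (384,256), one ratchet (408,242), the tin (412,187), the gauge (186,171) and the handle (294,174). Next I'll turn these into world positions.

```bash
python3 - <<'E'
from h import *
d=dict(np.load('top0.npz')); W=cloud(d); px=d['pixels'].astype(int)
np.set_printoptions(precision=4,suppress=True)
def reg(name,u0,u1,v0,v1,zl,zh):
    w=W[v0:v1,u0:u1].reshape(-1,3); m=(w[:,2]>zl)&(w[:,2]<zh); w=w[m]
    if len(w)<3: print(name,'few',len(w));return
    rect=cv2.minAreaRect(w[:,:2].astype(np.float32))
    print(name,len(w),'mean',w.mean(0),'mm',(w.min(0)+w.max(0))/2,'rng',w.max(0)-w.min(0),'rect',rect)
reg('can cap',250,295,195,240,.16,.2)
reg('can',250,295,195,240,.14,.2)
reg('tray rim',155,220,180,280,.04,.065)
reg('s1',365,395,195,222,.055,.08)
reg('s2',370,397,245,270,.055,.08)
reg('rat',398,420,210,275,.015,.05)
reg('grip',398,420,236,275,.015,.05)
reg('head',398,420,212,232,.022,.05)
reg('tin',400,425,175,198,.03,.06)
reg('gauge',170,235,155,188,.015,.06)
reg('chest',230,360,30,165,.14,.18)
reg('handle',262,325,155,185,.11,.15)
reg('mat',355,450,170,290,-.01,.015)
reg('bench',220,330,240,300,-.02,.02)
# chest front edge line from top
w=W[100:170,235:355]; 
pts=[]
for c in range(w.shape[1]):
    col=w[:,c]; m=(col[:,2]>.15)&(col[:,2]<.175)
    if m.any(): k=np.where(m)[0].max(); pts.append(col[k])
pts=np.array(pts);print(pts[::12])
print('fit',np.polyfit(pts[10:-10,1],pts[10:-10,0],1))
w=W[155:186,262:326].reshape(-1,3);print(w[(w[:,2]>.1)&(w[:,2]<.15)][::8])
E
```

```text
can cap 210 mean [0.5243 0.0893 0.1701] mm [0.5239 0.089  0.1676] rng [0.0386 0.0402 0.0141] rect ((0.523905336856842, 0.08903846144676208), (0.040199410170316696, 0.03850056603550911), 89.59435272216797)
can 329 mean [0.5242 0.0879 0.1639] mm [0.5241 0.0899 0.1579] rng [0.0498 0.0503 0.0335] rect ((0.5241206884384155, 0.08986704796552658), (0.05009333789348602, 0.0496373288333416), 88.90045928955078)
tray rim 762 mean [0.4926 0.3467 0.0474] mm [0.4926 0.3441 0.0483] rng [0.268  0.147  0.0165] rect ((0.49361854791641235, 0.34458649158477783), (0.26442426443099976, 0.13241733610630035), 4.2836713790893555)
s1 72 mean [ 0.5409 -0.2143  0.0674] mm [ 0.5405 -0.2147  0.0651] rng [0.0231 0.0254 0.0178] rect ((0.5403854250907898, -0.21478663384914398), (0.025550656020641327, 0.022817952558398247), 87.82051849365234)
s2 71 mean [ 0.4035 -0.2224  0.0671] mm [ 0.4036 -0.2229  0.0649] rng [0.0253 0.0242 0.0187] rect ((0.40366870164871216, -0.22301988303661346), (0.024662336334586143, 0.022777579724788666), 62.55960464477539)
rat 447 mean [ 0.4429 -0.3021  0.0268] mm [ 0.4417 -0.301   0.0304] rn
[... 3105 characters left out ...]
 0.6481  0.0811  0.1347]
 [ 0.6457  0.084   0.1333]
 [ 0.645   0.0624  0.1353]
 [ 0.6424  0.0809  0.1372]
 [ 0.6424  0.0599  0.1342]
 [ 0.6422  0.0386  0.1328]
 [ 0.6415  0.017   0.1358]
 [ 0.6412 -0.0043  0.1344]
 [ 0.6412 -0.0256  0.1314]
 [ 0.6402  0.0814  0.1336]
 [ 0.6396  0.0598  0.1355]
 [ 0.6391  0.0384  0.1359]
 [ 0.6391  0.0172  0.1333]
 [ 0.6387 -0.0042  0.1335]
 [ 0.6379 -0.0257  0.1368]
 [ 0.6377  0.0815  0.1325]
 [ 0.637   0.0598  0.1351]
 [ 0.6369  0.0387  0.132 ]
 [ 0.6363  0.0172  0.1342]
 [ 0.6357 -0.0042  0.1355]
 [ 0.6355 -0.0256  0.134 ]
 [ 0.6349  0.0657  0.1306]
 [ 0.6342  0.044   0.1334]
 [ 0.6337  0.0226  0.1338]
 [ 0.6337  0.0013  0.131 ]
 [ 0.6329 -0.0202  0.1346]]
```

```bash
cat >> h.py <<'E'
from scipy.spatial.transform import Rotation as Ro
def plan(x,y,z,yaw=None):
    """yaw: jaw (tool z) direction in world deg, mod 180. prints turn about tool y, then shift in tool axes after the turn"""
    s=read_state(); p=np.array(s['tool_pos']); R=Ro.from_quat(s['orientation'])
    M=R.as_matrix(); cur=np.degrees(np.arctan2(M[1,2],M[0,2]))
    a=0
    if yaw is not None: a=-((yaw-cur+90)%180-90)
    # tidy tilt
    M2=M@Ro.from_rotvec([0,a,0],degrees=True).as_matrix()
    t=M2.T@(np.array([x,y,z])-p); 
    print('p',p.round(4),'F',np.round(s['force'],1),'gap',round(float(s['finger_gap']),4),'jawyaw',round(cur,2),'tooly',M[:,1].round(3),'j1,j6',np.round([s['joint_pos'][0],s['joint_pos'][5]],2))
    print('turn_y',round(a,2),'shift',t.round(4),'n50',np.ceil(np.abs(t).max()/.05)); return t
E
python3 - <<'E'
from h import *
plan(.524,.089,.25,90); plan(.524,.089,.25,0)
E
```

```text
p [ 0.2336 -0.4977  0.2049] F [ 0.4  0.8 -0.1] gap 0.0942 jawyaw -64.86 tooly [-0.     0.001 -1.   ] j1,j6 [-1.2  -0.07]
turn_y 25.14 shift [-0.2904 -0.0446 -0.5867] n50 12.0
p [ 0.2336 -0.4977  0.2049] F [ 0.4  0.8 -0.1] gap 0.0942 jawyaw -64.86 tooly [-0.     0.001 -1.   ] j1,j6 [-1.2  -0.07]
turn_y -64.86 shift [-0.5867 -0.0446  0.2904] n50 12.0
```

>>> {"fn": "step_arm", "kwargs": {
  "steps": [
    {"rotation": [0, 8.4, 0], "translation": [0, -0.02, 0], "grip": 100},
    {"rotation": [0, 8.4, 0], "translation": [0, -0.02, 0], "grip": 100},
    {"rotation": [0, 8.3, 0], "translation": [0, -0.01, 0], "grip": 100},
    {"translation": [-0.022, 0, -0.045], "rotation": [0, 0, 0], "grip": 100},
    {"translation": [-0.022, 0, -0.045], "rotation": [0, 0, 0], "grip": 100},
    {"translation": [-0.022, 0, -0.045], "rotation": [0, 0, 0], "grip": 100},
    {"translation": [-0.022, 0, -0.045], "rotation": [0, 0, 0], "grip": 100},
    {"translation": [-0.022, 0, -0.045], "rotation": [0, 0, 0], "grip": 100},
    {"translation": [-0.022, 0, -0.045], "rotation": [0, 0, 0], "grip": 100},
    {"translation": [-0.022, 0, -0.045], "rotation": [0, 0, 0], "grip": 100},
    {"translation": [-0.022, 0, -0.045], "rotation": [0, 0, 0], "grip": 100},
    {"translation": [-0.022, 0, -0.045], "rotation": [0, 0, 0], "grip": 100},
    {"translation": [-0.022, 0, -0.045], "rotation": [0, 0, 0], "grip": 100},
    {"translation": [-0.022, 0, -0.045], "rotation": [0, 0, 0], "grip": 100},
    {"translation": [-0.022, 0, -0.045], "rotation": [0, 0, 0], "grip": 100},
    {"translation": [-0.022, 0, -0.045], "rotation": [0, 0, 0], "grip": 100}
  ]
}}

```text
t: 1.7
tool_pos: [0.5264, 0.0832, 0.2554]
orientation: [0.008, 0.709, -0.705, -0.01]
force: [0.6, -1.7, 0.9]
finger_gap: 0.094
```

```bash
python3 - <<'E'
from h import *
plan(.524,.089,.25,90)
E
```

```text
p [0.5264 0.0832 0.2554] F [ 0.6 -1.7  0.9] gap 0.094 jawyaw -91.48 tooly [-0.004  0.007 -1.   ] j1,j6 [0.08 1.68]
turn_y -1.48 shift [ 0.0024  0.0054 -0.0057] n50 1.0
```

>>> {"fn": "step_arm", "kwargs": {
  "steps": [
    {"rotation": [0, -1.5, 0], "translation": [0.0025, 0, -0.0055], "grip": 100},
    {"rotation": [0, 0, 0], "translation": [0, 0.03, 0], "grip": 100},
    {"rotation": [0, 0, 0], "translation": [0, 0.04, 0], "grip": 100},
    {"rotation": [0, 0, 0], "translation": [0, 0.04, 0], "grip": 100},
    {"rotation": [0, 0, 0], "translation": [0, 0.035, 0], "grip": 100},
    {"rotation": [0, 0, 0], "translation": [0, 0, 0], "grip": 50},
    {"rotation": [0, 0, 0], "translation": [0, 0, 0], "grip": 40},
    {"rotation": [0, 0, 0], "translation": [0, 0, 0], "grip": 40},
    {"rotation": [0, 0, 0], "translation": [0, 0, 0], "grip": 40},
    {"rotation": [0, 0, 0], "translation": [0, 0, 0], "grip": 40}
  ],
  "grip_force": 25
}}

```text
t: 2.7
tool_pos: [0.5247, 0.0932, 0.1101]
orientation: [-0.003, 0.71, -0.705, 0.004]
force: [-0.3, 0.1, 0.9]
finger_gap: 0.0573
```

```bash
python3 - <<'E'
from h import *
plan(.4926,.344,.20,90)
E
```

```text
p [0.5247 0.0932 0.1101] F [-0.3  0.1  0.9] gap 0.0573 jawyaw -89.43 tooly [ 0.001  0.007 -1.   ] j1,j6 [0.1  1.66]
turn_y 0.57 shift [ 0.032  -0.0881 -0.2515] n50 6.0
```

>>> {"fn": "step_arm", "kwargs": {
  "steps": [
    {"rotation": [0, 0, 0], "translation": [0, 0, 0], "grip": 40},
    {"rotation": [0, 0, 0], "translation": [0, 0, 0], "grip": 40},
    {"rotation": [0, 0, 0], "translation": [0, -0.03, 0], "grip": 40},
    {"rotation": [0, 0, 0], "translation": [0, -0.03, 0], "grip": 40},
    {"rotation": [0, 0, 0], "translation": [0, -0.03, 0], "grip": 40},
    {"rotation": [0, 0.5, 0], "translation": [0.004, 0, -0.03], "grip": 40},
    {"rotation": [0, 0, 0], "translation": [0.004, 0, -0.03], "grip": 40},
    {"rotation": [0, 0, 0], "translation": [0.004, 0, -0.03], "grip": 40},
    {"rotation": [0, 0, 0], "translation": [0.004, 0, -0.03], "grip": 40},
    {"rotation": [0, 0, 0], "translation": [0.004, 0, -0.03], "grip": 40},
    {"rotation": [0, 0, 0], "translation": [0.004, 0, -0.03], "grip": 40},
    {"rotation": [0, 0, 0], "translation": [0.004, 0, -0.03], "grip": 40},
    {"rotation": [0, 0, 0], "translation": [0.004, 0, -0.03], "grip": 40},
    {"rotation": [0, 0, 0], "translation": [0, 0, 0], "grip": 40}
  ]
}}

```text
t: 4.1
tool_pos: [0.4887, 0.3412, 0.2045]
orientation: [-0.001, 0.709, -0.705, -0.002]
force: [-0.2, 0.1, -3.2]
finger_gap: 0.0528
```

```bash
python3 - <<'E'
from h import *
plan(.4926,.344,.116,90)
E
```

```text
p [0.4887 0.3412 0.2045] F [-0.2  0.1 -3.2] gap 0.0528 jawyaw -90.06 tooly [-0.004  0.006 -1.   ] j1,j6 [0.54 2.11]
turn_y -0.06 shift [-0.0043  0.0885 -0.0023] n50 2.0
```

>>> {"fn": "step_arm", "kwargs": {
  "steps": [
    {"rotation": [0, 0, 0], "translation": [-0.004, 0.02, -0.002], "grip": 40},
    {"rotation": [0, 0, 0], "translation": [0, 0.03, 0], "grip": 40},
    {"rotation": [0, 0, 0], "translation": [0, 0.03, 0], "grip": 40},
    {"rotation": [0, 0, 0], "translation": [0, 0.005, 0], "grip": 40},
    {"rotation": [0, 0, 0], "translation": [0, 0.003, 0], "grip": 40},
    {"rotation": [0, 0, 0], "translation": [0, 0.001, 0], "grip": 40},
    {"rotation": [0, 0, 0], "translation": [0, 0, 0], "grip": 40}
  ]
}}

```text
t: 4.8
tool_pos: [0.4934, 0.3434, 0.1159]
orientation: [-0.001, 0.71, -0.705, -0.001]
force: [0.4, -0.0, -3.2]
finger_gap: 0.0527
```

```bash
python3 - <<'E'
from h import *
plan(.4926,.344,.114,90)
E
```

```text
p [0.4934 0.3434 0.1159] F [ 0.4 -0.  -3.2] gap 0.0527 jawyaw -90.0 tooly [-0.002  0.007 -1.   ] j1,j6 [0.54 2.11]
turn_y 0.0 shift [ 0.0008  0.0019 -0.0006] n50 1.0
```

>>> {"fn": "step_arm", "kwargs": {
  "steps": [
    {"rotation": [0, 0, 0], "translation": [0, 0.002, 0], "grip": 40},
    {"rotation": [0, 0, 0], "translation": [0, 0, 0], "grip": 60},
    {"rotation": [0, 0, 0], "translation": [0, 0, 0], "grip": 80},
    {"rotation": [0, 0, 0], "translation": [0, 0, 0], "grip": 85},
    {"rotation": [0, 0, 0], "translation": [0, 0, 0], "grip": 85},
    {"rotation": [0, 0, 0], "translation": [0, -0.03, 0], "grip": 85},
    {"rotation": [0, 0, 0], "translation": [0, -0.04, 0], "grip": 85},
    {"rotation": [0, 0, 0], "translation": [0, -0.04, 0], "grip": 85},
    {"rotation": [0, 0, 0], "translation": [0, -0.04, 0], "grip": 85},
    {"rotation": [0, -8, 0], "translation": [0, 0, 0], "grip": 32},
    {"rotation": [0, -8, 0], "translation": [0, 0, 0], "grip": 32},
    {"rotation": [0, -8, 0], "translation": [0, 0, 0], "grip": 32},
    {"rotation": [0, -8, 0], "translation": [0, 0, 0], "grip": 32},
    {"rotation": [0, -8, 0], "translation": [0, 0, 0], "grip": 32},
    {"rotation": [0, -8, 0], "translation": [0, 0, 0], "grip": 32},
    {"rotation": [0, -8, 0], "translation": [0, 0, 0], "grip": 32},
    {"rotation": [0, -8, 0], "translation": [0, 0, 0], "grip": 32},
    {"rotation": [0, -8, 0], "translation": [0, 0, 0], "grip": 32},
    {"rotation": [0, -8, 0], "translation": [0, 0, 0], "grip": 32}
  ]
}}

```text
t: 6.7
tool_pos: [0.494, 0.3426, 0.2759]
orientation: [-0.465, 0.531, -0.527, 0.473]
force: [-0.3, -0.1, 0.2]
finger_gap: 0.0302
```

```bash
python3 - <<'E'
from h import *
plan(.638,.0265,.25,-2.2)
d=grab('top','top1.png'); W=cloud(d)
w=W[180:280,150:230].reshape(-1,3); m=w[:,2]>.12; print(w[m].mean(0), w[m].max(0),w[m].min(0))
w=W[155:186,262:326].reshape(-1,3); m=(w[:,2]>.12)&(w[:,2]<.15)&(w[:,0]<.65)&(w[:,0]>.6)
print(w[m].mean(0),np.polyfit(w[m][:,1],w[m][:,0],1),w[m].min(0),w[m].max(0))
E
```

```text
p [0.494  0.3426 0.2759] F [-0.3 -0.1  0.2] gap 0.0302 jawyaw -6.91 tooly [ 0.006  0.012 -1.   ] j1,j6 [0.54 0.66]
turn_y -4.71 shift [0.3106 0.023  0.1559] n50 7.0
[0.49469731 0.33573768 0.17272796] [0.51970782 0.36478757 0.30376504] [0.46752688 0.31756887 0.12017504]
[0.63885058 0.02688158 0.13377353] [0.02653746 0.63813721] [ 0.63234669 -0.03629223  0.12659781] [0.6498071  0.09194942 0.13956573]
```

View pics/top1.png

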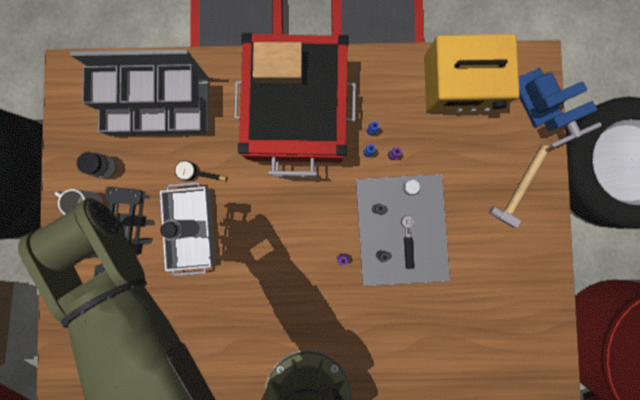

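The can stands upright inside the tray at about (172,229). Next is the handle.

>>> {"fn": "step_arm", "kwargs": {
  "steps": [
    {"rotation": [0, -4.7, 0], "translation": [0, 0, 0], "grip": 32},
    {"rotation": [0, 0, 0], "translation": [0.044, 0.003, 0.022], "grip": 32},
    {"rotation": [0, 0, 0], "translation": [0.044, 0.003, 0.022], "grip": 32},
    {"rotation": [0, 0, 0], "translation": [0.044, 0.003, 0.022], "grip": 32},
    {"rotation": [0, 0, 0], "translation": [0.044, 0.003, 0.022], "grip": 32},
    {"rotation": [0, 0, 0], "translation": [0.044, 0.003, 0.022], "grip": 32},
    {"rotation": [0, 0, 0], "translation": [0.044, 0.003, 0.022], "grip": 32},
    {"rotation": [0, 0, 0], "translation": [0.044, 0.003, 0.022], "grip": 32},
    {"rotation": [0, 0, 0], "translation": [0, 0, 0], "grip": 32}
  ]
}}

```text
t: 7.65
tool_pos: [0.6396, 0.0226, 0.2517]
orientation: [-0.483, 0.513, -0.51, 0.493]
force: [-0.6, 0.2, 0.3]
finger_gap: 0.0301
```

```bash
sed -i "s/    print('turn_y'/    e=np.cross([0,1,0],M.T@[0,0,-1]);print('tiltfix deg',np.degrees(e).round(2))\n    print('turn_y'/" h.py; python3 - <<'E'
from h import *
plan(.6385,.0275,.11,-2)
E
```

```text
p [0.6396 0.0226 0.2517] F [-0.6  0.2  0.3] gap 0.0301 jawyaw -2.78 tooly [ 0.007  0.013 -1.   ] j1,j6 [-0.03  0.02]
tiltfix deg [-0.39  0.   -0.75]
turn_y -0.78 shift [-0.0031  0.1418 -0.0022] n50 3.0
```

>>> {"fn": "step_arm", "kwargs": {
  "steps": [
    {"rotation": [-0.4, -0.8, -0.75], "translation": [-0.005, 0, -0.001], "grip": 32},
    {"rotation": [0, 0, 0], "translation": [0, 0.03, 0], "grip": 32},
    {"rotation": [0, 0, 0], "translation": [0, 0.03, 0], "grip": 32},
    {"rotation": [0, 0, 0], "translation": [0, 0.03, 0], "grip": 32},
    {"rotation": [0, 0, 0], "translation": [0, 0.03, 0], "grip": 32},
    {"rotation": [0, 0, 0], "translation": [0, 0.02, 0], "grip": 32},
    {"rotation": [0, 0, 0], "translation": [0, 0, 0], "grip": 32}
  ]
}}

```text
t: 8.35
tool_pos: [0.6376, 0.0366, 0.1097]
orientation: [0.491, -0.508, 0.51, -0.491]
force: [1.3, -0.6, 0.4]
finger_gap: 0.0297
```

```bash
python3 - <<'E'
from h import *
plan(.6385,.0275,.11,-2)
E
```

```text
p [0.6376 0.0366 0.1097] F [ 1.3 -0.6  0.4] gap 0.0297 jawyaw -2.04 tooly [ 0.002 -0.003 -1.   ] j1,j6 [0.   0.04]
tiltfix deg [-0.1   0.    0.19]
turn_y -0.04 shift [ 0.0091 -0.0003  0.0013] n50 1.0
```

>>> {"fn": "step_arm", "kwargs": {
  "steps": [
    {"rotation": [0, 0, 0], "translation": [0.005, 0, 0.001], "grip": 5},
    {"rotation": [0, 0, 0], "translation": [0, 0, 0], "grip": 5},
    {"rotation": [0, 0, 0], "translation": [0, 0, 0], "grip": 5},
    {"rotation": [0, 0, 0], "translation": [0, 0, 0], "grip": 5},
    {"rotation": [0, 0, 0], "translation": [0, 0, -0.01], "grip": 5},
    {"rotation": [0, 0, 0], "translation": [0, 0, -0.02], "grip": 5},
    {"rotation": [0, 0, 0], "translation": [0, 0, -0.02], "grip": 5},
    {"rotation": [0, 0, 0], "translation": [0, 0, -0.02], "grip": 5},
    {"rotation": [0, 0, 0], "translation": [0, 0, -0.02], "grip": 5},
    {"rotation": [0, 0, 0], "translation": [0, 0, -0.02], "grip": 5}
  ],
  "grip_force": 20
}}

```text
t: 9.35
tool_pos: [0.5284, 0.0378, 0.1131]
orientation: [0.489, -0.505, 0.512, -0.493]
force: [3.5, 1.1, -5.1]
finger_gap: 0.0101
```

```bash
python3 - <<'E'
from h import *
plan(.6385-.218,.0275+.218*.037,.11,-2)
E
```

```text
p [0.5284 0.0378 0.1131] F [ 3.5  1.1 -5.1] gap 0.0101 jawyaw -2.04 tooly [ 0.011 -0.003 -1.   ] j1,j6 [0.   0.04]
tiltfix deg [-0.66  0.    0.16]
turn_y -0.04 shift [ 0.006   0.0019 -0.1078] n50 3.0
```

>>> {"fn": "step_arm", "kwargs": {
  "steps": [
    {"rotation": [-0.3, 0, 0], "translation": [0, 0.001, -0.02], "grip": 5},
    {"rotation": [-0.3, 0, 0], "translation": [0, 0.001, -0.02], "grip": 5},
    {"rotation": [0, 0, 0], "translation": [0, 0.001, -0.02], "grip": 5},
    {"rotation": [0, 0, 0], "translation": [0, 0.001, -0.02], "grip": 5},
    {"rotation": [0, 0, 0], "translation": [0, 0, -0.015], "grip": 5},
    {"rotation": [0, 0, 0], "translation": [0, 0, -0.008], "grip": 5},
    {"rotation": [0, 0, 0], "translation": [0, 0, 0], "grip": 5}
  ]
}}

```text
t: 10.05
tool_pos: [0.4242, 0.0417, 0.1131]
orientation: [0.487, -0.505, 0.514, -0.494]
force: [1.9, 0.7, -12.2]
finger_gap: 0.0107
```

```bash
python3 - <<'E'
from h import *
plan(.6385-.218,.0275+.218*.037,.11,-2)
E
```

```text
p [0.4242 0.0417 0.1131] F [  1.9   0.7 -12.2] gap 0.0107 jawyaw -2.13 tooly [ 0.016 -0.002 -1.   ] j1,j6 [0.01 0.05]
tiltfix deg [-0.9  0.   0.1]
turn_y -0.13 shift [ 0.0063  0.0031 -0.0036] n50 1.0
```

>>> {"fn": "step_arm", "kwargs": {
  "steps": [
    {"rotation": [0, 0, 0], "translation": [0, 0, -0.005], "grip": 5},
    {"rotation": [0, 0, 0], "translation": [0, 0, 0], "grip": 35},
    {"rotation": [0, 0, 0], "translation": [0, 0, 0], "grip": 35},
    {"rotation": [0, 0, 0], "translation": [0, 0, 0], "grip": 35},
    {"rotation": [0, 0, 0], "translation": [0, -0.03, 0], "grip": 35},
    {"rotation": [0, 0, 0], "translation": [0, -0.04, 0], "grip": 35},
    {"rotation": [0, 0, 0], "translation": [0, -0.04, 0], "grip": 35},
    {"rotation": [0, 0, 0], "translation": [0, -0.04, 0], "grip": 35},
    {"rotation": [0, 0, 0], "translation": [0.05, 0, 0], "grip": 50},
    {"rotation": [0, 0, 0], "translation": [0.05, 0, 0], "grip": 50},
    {"rotation": [0, 0, 0], "translation": [0.05, 0, 0], "grip": 50},
    {"rotation": [0, 0, 0], "translation": [0.05, 0, 0], "grip": 50},
    {"rotation": [0, 0, 0], "translation": [0.05, 0, 0], "grip": 50},
    {"rotation": [0, 0, 0], "translation": [0, 0, 0], "grip": 50}
  ]
}}

```text
t: 11.45
tool_pos: [0.4121, -0.2118, 0.2765]
orientation: [0.485, -0.498, 0.517, -0.499]
force: [-0.3, 1.9, 0.1]
finger_gap: 0.0473
```

```bash
cat > look.py <<'E'
from h import *
import sys
def look(f):
    d=grab('top',f); W=cloud(d); 
    a=W.copy()
    # mat objects
    x,y,z=W[...,0],W[...,1],W[...,2]
    reg=(x>.28)&(x<.66)&(y<-.16)&(y>-.44)
    m=(reg&(z>.015)&(z<.085)).astype(np.uint8)
    n,l,st,c=cv2.connectedComponentsWithStats(m)
    for i in range(1,n):
        if st[i,4]<25: continue
        w=W[l==i]; top=w[w[:,2]>np.percentile(w[:,2],95)-.008]; col=d['pixels'][l==i].mean(0)
        rc=cv2.minAreaRect(w[:,:2].astype(np.float32))
        print('blob',st[i,:2]+st[i,2:4]//2,st[i,4],'top mm',((top.min(0)+top.max(0))/2).round(4),'zmax',w[:,2].max().round(3),'rect',np.round([*rc[0],*rc[1],rc[2]],3),'col',col.round())
    return d,W
if __name__=='__main__':
    d,W=look(sys.argv[1])
E
python3 - <<'E'
from look import *
d,W=look('top2.png')
x,y,z=W[...,0],W[...,1],W[...,2]
for xx in (.5,.58):
    m=(abs(x-xx)<.003)&(y>-.14)&(y<.19); o=np.argsort(-y[m]); yy=y[m][o];zz=z[m][o]
    print(xx,[(round(float(a),3),round(float(b),3)) for a,b in zip(yy[::3],zz[::3])])
plan(.4035,-.2224,.2,90)
E
```

```text
blob [411 186] 200 top mm [ 0.6033 -0.3159  0.0442] zmax 0.049 rect [ 6.0300e-01 -3.1400e-01  4.2000e-02  4.1000e-02  7.5263e+01] col [187. 187. 192.]
blob [378 208] 113 top mm [ 0.5404 -0.2156  0.0679] zmax 0.072 rect [ 0.541 -0.213  0.03   0.029  2.316] col [72. 72. 74.]
blob [407 221] 123 top mm [ 0.5018 -0.3021  0.0412] zmax 0.046 rect [ 5.0300e-01 -3.0100e-01  3.4000e-02  3.2000e-02  8.9606e+01] col [152. 148. 154.]
blob [408 245] 35 top mm [ 0.433  -0.3032  0.0274] zmax 0.032 rect [ 0.433 -0.302  0.01   0.022  1.009] col [33. 34. 35.]
blob [382 256] 120 top mm [ 0.4034 -0.2232  0.0677] zmax 0.072 rect [ 4.0400e-01 -2.2100e-01  2.7000e-02  3.1000e-02  8.7944e+01] col [66. 66. 68.]
0.5 [(0.165, 0.119), (0.163, 0.119), (0.162, 0.125), (0.161, 0.114), (0.161, 0.114), (0.158, 0.071), (0.155, 0.074), (0.15, 0.07), (0.147, 0.072), (0.142, 0.07), (0.138, 0.075), (0.133, 0.07), (0.13, 0.073), (0.125, 0.069), (0.122, 0.07), (0.116, 0.069), (0.113, 0.073), (0.108, 0.069), (0.105, 0.072), (0.099, 0.072), (0.096, 0.077), (0.091, 0.072), (0.087, 0.074), (0.082, 0.073), (0.079, 0.073), (0.074
[... 1578 characters left out ...]
.009, 0.071), (-0.015, 0.074), (-0.018, 0.071), (-0.024, 0.076), (-0.026, 0.072), (-0.032, 0.071), (-0.035, 0.072), (-0.04, 0.075), (-0.043, 0.07), (-0.046, 0.071), (-0.049, 0.071), (-0.052, 0.071), (-0.055, 0.075), (-0.06, 0.071), (-0.063, 0.076), (-0.066, 0.076), (-0.069, 0.071), (-0.074, 0.072), (-0.077, 0.072), (-0.083, 0.076), (-0.086, 0.072), (-0.091, 0.073), (-0.094, 0.068), (-0.098, 0.107), (-0.1, 0.122), (-0.113, 0.002), (-0.116, 0.0), (-0.125, 0.0), (-0.128, 0.002), (-0.134, -0.002)]
p [ 0.4124 -0.2098  0.2765] F [-0.3  0.3 -1.1] gap 0.0469 jawyaw -1.71 tooly [ 0.033 -0.004 -0.999] j1,j6 [-0.56 -0.53]
tiltfix deg [-1.89  0.    0.18]
turn_y 88.29 shift [0.0114 0.0762 0.0123] n50 2.0
```

View pics/top2.png

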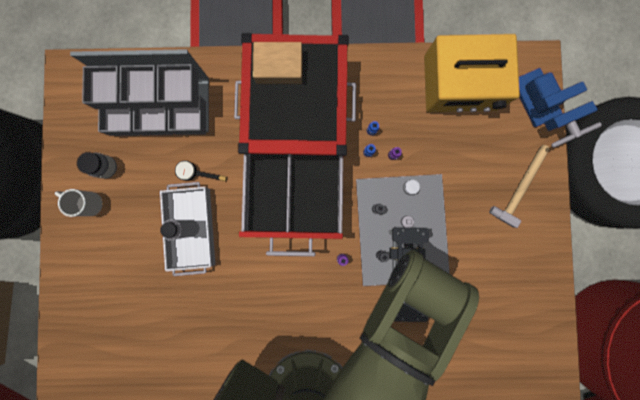

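>>> {"fn": "step_arm", "kwargs": {
  "steps": [
    {"rotation": [-1.9, 0, 0.2], "translation": [0.013, 0, -0.008], "grip": 65},
    {"rotation": [0, 0, 0], "translation": [0, 0.04, 0], "grip": 65},
    {"rotation": [0, 0, 0], "translation": [0, 0.04, 0], "grip": 65},
    {"rotation": [0, 0, 0], "translation": [0, 0.04, 0], "grip": 65},
    {"rotation": [0, 0, 0], "translation": [0, 0, 0], "grip": 65}
  ]
}}

```text
t: 12.0
tool_pos: [0.4051, -0.2192, 0.1551]
orientation: [0.493, -0.506, 0.507, -0.493]
force: [-0.7, 0.2, 0.5]
finger_gap: 0.0613
```

```bash
python3 - <<'E'
from look import *
plan(.4035,-.2232,.012,-2)
E
```

```text
p [ 0.4051 -0.2192  0.1551] F [-0.7  0.2  0.5] gap 0.0613 jawyaw -1.55 tooly [ 0.002 -0.001 -1.   ] j1,j6 [-0.58 -0.55]
tiltfix deg [-0.09  0.    0.03]
turn_y 0.45 shift [ 0.004   0.1431 -0.0017] n50 3.0
```

>>> {"fn": "step_arm", "kwargs": {
  "steps": [
    {"rotation": [0, 0, 0], "translation": [0.004, 0.03, -0.0015], "grip": 65},
    {"rotation": [0, 0, 0], "translation": [0, 0.04, 0], "grip": 65},
    {"rotation": [0, 0, 0], "translation": [0, 0.03, 0], "grip": 65},
    {"rotation": [0, 0, 0], "translation": [0, 0.03, 0], "grip": 65},
    {"rotation": [0, 0, 0], "translation": [0, 0.01, 0], "grip": 65},
    {"rotation": [0, 0, 0], "translation": [0, 0, 0], "grip": 65}
  ]
}}

```text
t: 12.6
tool_pos: [0.4118, -0.2228, 0.0226]
orientation: [0.493, -0.5, 0.51, -0.496]
force: [0.3, 0.1, 0.5]
finger_gap: 0.0611
```

```bash
python3 - <<'E'
from look import *
plan(.4035,-.2232,.012,-2)
d=grab('scene','sc1.png')
cv2.imwrite('pics/sc1c.png',cv2.resize(d['pixels'][170:330,130:330,::-1],None,fx=3,fy=3))
E
```

```text
p [ 0.4118 -0.2228  0.0226] F [0.3 0.1 0.5] gap 0.0611 jawyaw -1.22 tooly [ 0.013 -0.007 -1.   ] j1,j6 [-0.57 -0.55]
tiltfix deg [-0.73  0.    0.39]
turn_y 0.78 shift [ 0.0006  0.0105 -0.0084] n50 1.0
```

View pics/sc1c.png

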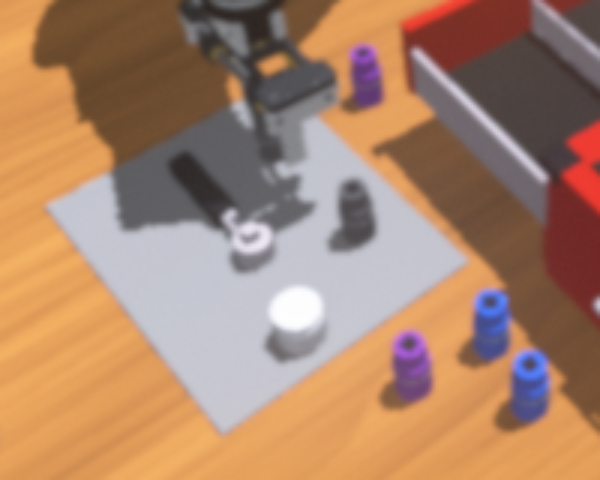

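The fingers straddle the near socket around (275,150) in the crop, with nothing knocked over. I'll correct the small x drift and close.

>>> {"fn": "step_arm", "kwargs": {
  "steps": [
    {"rotation": [-0.7, 0, 0.4], "translation": [0, 0.008, -0.008], "grip": 65},
    {"rotation": [0, 0, 0], "translation": [0, 0, 0], "grip": 30},
    {"rotation": [0, 0, 0], "translation": [0, 0, 0], "grip": 20},
    {"rotation": [0, 0, 0], "translation": [0, 0, 0], "grip": 20},
    {"rotation": [0, 0, 0], "translation": [0, 0, 0], "grip": 20},
    {"rotation": [0, 0, 0], "translation": [0, 0, 0], "grip": 20}
  ],
  "grip_force": 25
}}

```text
t: 13.25
tool_pos: [0.4058, -0.2242, 0.0196]
orientation: [0.494, -0.503, 0.508, -0.495]
force: [0.5, -0.7, -2.2]
finger_gap: 0.0315
```

```bash
python3 - <<'E'
from look import *
plan(.4035,-.2232,.26,-2)
E
```

```text
p [ 0.4058 -0.2242  0.0196] F [ 0.5 -0.7 -2.2] gap 0.0315 jawyaw -1.21 tooly [ 0.006 -0.004 -1.   ] j1,j6 [-0.58 -0.56]
tiltfix deg [-0.35  0.    0.2 ]
turn_y 0.79 shift [-1.000e-04 -2.404e-01 -8.000e-04] n50 5.0
```

>>> {"fn": "step_arm", "kwargs": {
  "steps": [
    {"rotation": [0, 0, 0], "translation": [0, -0.04, 0], "grip": 20},
    {"rotation": [0, 0, 0], "translation": [0, -0.04, 0], "grip": 20},
    {"rotation": [0, 0, 0], "translation": [0, -0.04, 0], "grip": 20},
    {"rotation": [0, 0, 0], "translation": [0, -0.04, 0], "grip": 20},
    {"rotation": [0, 0, 0], "translation": [0, -0.04, 0], "grip": 20},
    {"rotation": [0, 0, 0], "translation": [0, -0.03, 0], "grip": 20},
    {"rotation": [0, 0, 0], "translation": [-0.04, 0, 0.02], "grip": 20},
    {"rotation": [0, 0, 0], "translation": [-0.04, 0, 0.02], "grip": 20},
    {"rotation": [0, 0, 0], "translation": [-0.04, 0, 0.02], "grip": 20},
    {"rotation": [0, 0, 0], "translation": [-0.04, 0, 0.02], "grip": 20},
    {"rotation": [0, 0, 0], "translation": [-0.04, 0, 0.02], "grip": 20},
    {"rotation": [0, 0, 0], "translation": [-0.04, 0, 0.02], "grip": 20},
    {"rotation": [0, 0, 0], "translation": [-0.04, 0, 0.02], "grip": 20},
    {"rotation": [0, 0, 0], "translation": [-0.04, 0, 0.02], "grip": 20},
    {"rotation": [0, 0, 0], "translation": [0, 0, 0], "grip": 20}
  ]
}}

```text
t: 14.75
tool_pos: [0.575, 0.1061, 0.257]
orientation: [0.493, -0.506, 0.507, -0.493]
force: [-0.0, -0.1, -3.1]
finger_gap: 0.0314
```

```bash
python3 - <<'E'
from look import *
plan(.57,.102,.10,-2)
E
```

```text
p [0.575  0.1061 0.257 ] F [-0.  -0.1 -3.1] gap 0.0314 jawyaw -1.52 tooly [ 0.001 -0.001 -1.   ] j1,j6 [0.12 0.15]
tiltfix deg [-0.08  0.    0.05]
turn_y 0.48 shift [ 0.0041  0.157  -0.0051] n50 4.0
```

>>> {"fn": "step_arm", "kwargs": {
  "steps": [
    {"rotation": [0, 0, 0], "translation": [0.004, 0.03, -0.005], "grip": 20},
    {"rotation": [0, 0, 0], "translation": [0, 0.03, -0.001], "grip": 20},
    {"rotation": [0, 0, 0], "translation": [0, 0.03, -0.001], "grip": 20},
    {"rotation": [0, 0, 0], "translation": [0, 0.03, -0.001], "grip": 20},
    {"rotation": [0, 0, 0], "translation": [0, 0.03, -0.001], "grip": 20},
    {"rotation": [0, 0, 0], "translation": [0, 0.007, 0], "grip": 20},
    {"rotation": [0, 0, 0], "translation": [0, 0, 0], "grip": 20}
  ]
}}

```text
t: 15.45
tool_pos: [0.5645, 0.1013, 0.094]
orientation: [0.494, -0.506, 0.506, -0.493]
force: [-0.7, 0.4, -1.5]
finger_gap: 0.0314
```

```bash
python3 - <<'E'
from look import *
plan(.57,.102,.088,-2)
E
```

```text
p [0.5645 0.1013 0.094 ] F [-0.7  0.4 -1.5] gap 0.0314 jawyaw -1.42 tooly [-0.001 -0.002 -1.   ] j1,j6 [0.11 0.14]
tiltfix deg [ 0.03 -0.    0.09]
turn_y 0.58 shift [-0.0009  0.006   0.0055] n50 1.0
```

>>> {"fn": "step_arm", "kwargs": {
  "steps": [
    {"rotation": [0, 0, 0], "translation": [0, 0.004, 0], "grip": 20},
    {"rotation": [0, 0, 0], "translation": [0, 0.002, 0], "grip": 20},
    {"rotation": [0, 0, 0], "translation": [0, 0, 0], "grip": 60},
    {"rotation": [0, 0, 0], "translation": [0, 0, 0], "grip": 60},
    {"rotation": [0, 0, 0], "translation": [0, 0, 0], "grip": 60},
    {"rotation": [0, 0, 0], "translation": [0, -0.03, 0], "grip": 60},
    {"rotation": [0, 0, 0], "translation": [0, -0.04, 0], "grip": 60},
    {"rotation": [0, 0, 0], "translation": [0, -0.04, 0], "grip": 60},
    {"rotation": [0, 0, 0], "translation": [0, -0.03, 0], "grip": 60},
    {"rotation": [0, 0, 0], "translation": [0.045, 0, -0.003], "grip": 60},
    {"rotation": [0, 0, 0], "translation": [0.045, 0, -0.003], "grip": 60},
    {"rotation": [0, 0, 0], "translation": [0.045, 0, -0.003], "grip": 60},
    {"rotation": [0, 0, 0], "translation": [0.045, 0, -0.003], "grip": 60},
    {"rotation": [0, 0, 0], "translation": [0.045, 0, -0.003], "grip": 60},
    {"rotation": [0, 0, 0], "translation": [0.045, 0, -0.003], "grip": 60},
    {"rotation": [0, 0, 0], "translation": [0.045, 0, -0.003], "grip": 60},
    {"rotation": [0, 0, 0], "translation": [0, 0, 0], "grip": 60}
  ]
}}

```text
t: 17.15
tool_pos: [0.5367, -0.2238, 0.2454]
orientation: [0.491, -0.5, 0.51, -0.499]
force: [-0.8, 1.4, -0.2]
finger_gap: 0.0567
```

```bash
python3 - <<'E'
from look import *
look('top3.png')
d=grab('scene','sc2.png')
x=cv2.imread('pics/top3.png')[130:290,150:460]; 
cv2.imwrite('pics/m3.png',np.vstack([cv2.resize(x,None,fx=2,fy=2)[:,:620],cv2.resize(d['pixels'][100:340,100:410,::-1],(620,280))[:280]]))
plan(.5404,-.2156,.1,-2)
E
```

```text
blob [378 208] 113 top mm [ 0.5404 -0.2148  0.0681] zmax 0.073 rect [ 0.541 -0.214  0.03   0.028  2.198] col [74. 73. 76.]
p [ 0.5374 -0.22    0.2455] F [ 0.5  0.5 -0. ] gap 0.0561 jawyaw -1.0 tooly [ 0.018 -0.002 -1.   ] j1,j6 [-0.45 -0.44]
tiltfix deg [-1.02  0.    0.11]
turn_y 1.0 shift [-0.0048  0.1455  0.0002] n50 3.0
```

View pics/m3.png

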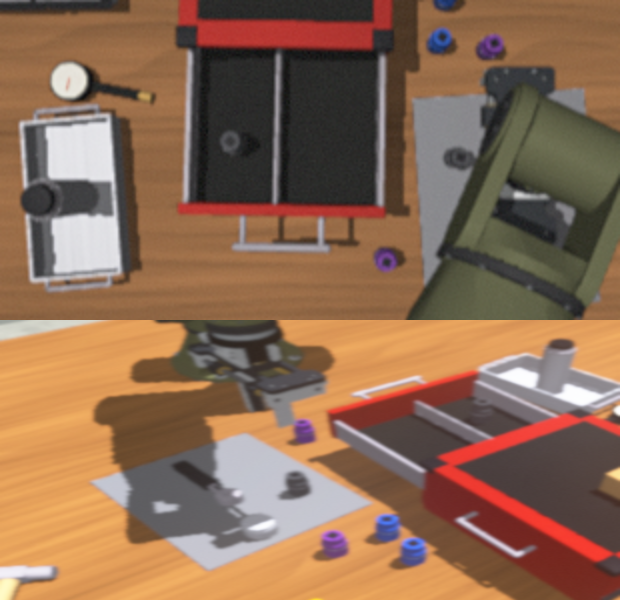

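The first socket stands in the left bay at (232,141) in the crop. The second socket hasn't moved.

>>> {"fn": "step_arm", "kwargs": {
  "steps": [
    {"rotation": [-1.0, 0, 0.1], "translation": [-0.005, 0, 0.003], "grip": 65},
    {"rotation": [0, 0, 0], "translation": [0, 0.04, 0], "grip": 65},
    {"rotation": [0, 0, 0], "translation": [0, 0.04, 0], "grip": 65},
    {"rotation": [0, 0, 0], "translation": [0, 0.04, 0], "grip": 65},
    {"rotation": [0, 0, 0], "translation": [0, 0.02, 0], "grip": 65},
    {"rotation": [0, 0, 0], "translation": [0, 0, 0], "grip": 65}
  ]
}}

```text
t: 17.85
tool_pos: [0.5445, -0.2055, 0.1038]
orientation: [0.498, -0.501, 0.502, -0.498]
force: [-0.5, 0.2, -0.2]
finger_gap: 0.0609
```

```bash
python3 - <<'E'
from look import *
plan(.5404,-.215,.018,-2)
E
```

```text
p [ 0.5445 -0.2055  0.1038] F [-0.5  0.2 -0.2] gap 0.0609 jawyaw -0.4 tooly [ 0.001 -0.001 -1.   ] j1,j6 [-0.42 -0.42]
tiltfix deg [-0.04  0.    0.08]
turn_y 1.6 shift [ 0.0095  0.0858 -0.0038] n50 2.0
```

>>> {"fn": "step_arm", "kwargs": {
  "steps": [
    {"rotation": [0, 1.0, 0], "translation": [0.0095, 0, -0.004], "grip": 65},
    {"rotation": [0, 0, 0], "translation": [0, 0.03, 0], "grip": 65},
    {"rotation": [0, 0, 0], "translation": [0, 0.03, 0], "grip": 65},
    {"rotation": [0, 0, 0], "translation": [0, 0.02, 0], "grip": 65},
    {"rotation": [0, 0, 0], "translation": [0, 0, 0], "grip": 65}
  ]
}}

```text
t: 18.35
tool_pos: [0.545, -0.2157, 0.03]
orientation: [0.493, -0.502, 0.51, -0.495]
force: [0.1, 0.5, 0.7]
finger_gap: 0.061
```

```bash
python3 - <<'E'
from look import *
plan(.5404,-.215,.018,-2)
E
```

```text
p [ 0.545  -0.2157  0.03  ] F [0.1 0.5 0.7] gap 0.061 jawyaw -1.38 tooly [ 0.01  -0.006 -1.   ] j1,j6 [-0.44 -0.41]
tiltfix deg [-0.57  0.    0.34]
turn_y 0.62 shift [-0.0006  0.0119 -0.0047] n50 1.0
```

>>> {"fn": "step_arm", "kwargs": {
  "steps": [
    {"rotation": [-0.6, 0, 0.3], "translation": [-0.001, 0.012, -0.005], "grip": 65},
    {"rotation": [0, 0, 0], "translation": [0, 0, 0], "grip": 30},
    {"rotation": [0, 0, 0], "translation": [0, 0, 0], "grip": 20},
    {"rotation": [0, 0, 0], "translation": [0, 0, 0], "grip": 20},
    {"rotation": [0, 0, 0], "translation": [0, 0, 0], "grip": 20},
    {"rotation": [0, 0, 0], "translation": [0, 0, 0], "grip": 20}
  ]
}}

```text
t: 18.95
tool_pos: [0.5425, -0.2159, 0.0236]
orientation: [0.493, -0.504, 0.508, -0.494]
force: [0.9, -0.1, -1.9]
finger_gap: 0.0312
```

```bash
python3 - <<'E'
from look import *
plan(.51,.102,.03,-2)
E
```

```text
p [ 0.5425 -0.2159  0.0236] F [ 0.9 -0.1 -1.9] gap 0.0312 jawyaw -1.41 tooly [ 0.006 -0.004 -1.   ] j1,j6 [-0.44 -0.42]
tiltfix deg [-0.33  0.    0.21]
turn_y 0.59 shift [-0.3166 -0.0078 -0.0435] n50 7.0
```

>>> {"fn": "step_arm", "kwargs": {
  "steps": [
    {"rotation": [0, 0, 0], "translation": [0, -0.04, 0], "grip": 20},
    {"rotation": [0, 0, 0], "translation": [0, -0.04, 0], "grip": 20},
    {"rotation": [0, 0, 0], "translation": [0, -0.04, 0], "grip": 20},
    {"rotation": [0, 0, 0], "translation": [0, -0.04, 0], "grip": 20},
    {"rotation": [0, 0, 0], "translation": [0, -0.04, 0], "grip": 20},
    {"rotation": [0, 0, 0], "translation": [0, -0.03, 0], "grip": 20},
    {"rotation": [0, 0, 0], "translation": [-0.042, 0, -0.004], "grip": 20},
    {"rotation": [0, 0, 0], "translation": [-0.042, 0, -0.004], "grip": 20},
    {"rotation": [0, 0, 0], "translation": [-0.042, 0, -0.004], "grip": 20},
    {"rotation": [0, 0, 0], "translation": [-0.042, 0, -0.004], "grip": 20},
    {"rotation": [0, 0, 0], "translation": [-0.042, 0, -0.004], "grip": 20},
    {"rotation": [0, 0, 0], "translation": [-0.042, 0, -0.004], "grip": 20},
    {"rotation": [0, 0, 0], "translation": [-0.042, 0, -0.004], "grip": 20},
    {"rotation": [0, 0, 0], "translation": [-0.042, 0, -0.004], "grip": 20},
    {"rotation": [0, 0, 0], "translation": [0, 0, 0], "grip": 20}
  ]
}}

```text
t: 20.45
tool_pos: [0.5137, 0.1342, 0.2617]
orientation: [0.493, -0.506, 0.508, -0.493]
force: [0.1, -0.7, -2.4]
finger_gap: 0.0316
```

```bash
python3 - <<'E'
from look import *
plan(.51,.128,.1,-2)
E
```

```text
p [0.5137 0.1342 0.2617] F [ 0.1 -0.7 -2.4] gap 0.0316 jawyaw -1.61 tooly [ 0.003 -0.001 -1.   ] j1,j6 [0.19 0.22]
tiltfix deg [-0.16  0.    0.07]
turn_y 0.39 shift [ 0.0062  0.1617 -0.004 ] n50 4.0
```

>>> {"fn": "step_arm", "kwargs": {
  "steps": [
    {"rotation": [0, 0, 0], "translation": [0.006, 0.03, -0.003], "grip": 20},
    {"rotation": [0, 0, 0], "translation": [0, 0.03, 0], "grip": 20},
    {"rotation": [0, 0, 0], "translation": [0, 0.03, 0], "grip": 20},
    {"rotation": [0, 0, 0], "translation": [0, 0.03, 0], "grip": 20},
    {"rotation": [0, 0, 0], "translation": [0, 0.03, 0], "grip": 20},
    {"rotation": [0, 0, 0], "translation": [0, 0.01, 0], "grip": 20},
    {"rotation": [0, 0, 0], "translation": [0, 0, 0], "grip": 20}
  ]
}}

```text
t: 21.15
tool_pos: [0.5128, 0.1271, 0.0981]
orientation: [0.491, -0.504, 0.509, -0.496]
force: [1.7, 1.0, -1.8]
finger_gap: 0.0312
```

```bash
python3 - <<'E'
from look import *
plan(.51,.128,.0908,-2)
E
```

```text
p [0.5128 0.1271 0.0981] F [ 1.7  1.  -1.8] gap 0.0312 jawyaw -1.51 tooly [ 0.01  -0.001 -1.   ] j1,j6 [0.17 0.2 ]
tiltfix deg [-0.59  0.    0.03]
turn_y 0.49 shift [-0.0008  0.0073 -0.0029] n50 1.0
```

>>> {"fn": "step_arm", "kwargs": {
  "steps": [
    {"rotation": [-0.6, 0, 0], "translation": [0, 0.006, -0.002], "grip": 20},
    {"rotation": [0, 0, 0], "translation": [0, 0.002, 0], "grip": 20},
    {"rotation": [0, 0, 0], "translation": [0, 0, 0], "grip": 48},
    {"rotation": [0, 0, 0], "translation": [0, 0, 0], "grip": 48},
    {"rotation": [0, 0, 0], "translation": [0, 0, 0], "grip": 48},
    {"rotation": [0, 0, 0], "translation": [0, -0.03, 0], "grip": 48},
    {"rotation": [0, 0, 0], "translation": [0, -0.04, 0], "grip": 48},
    {"rotation": [0, 0, 0], "translation": [0, -0.04, 0], "grip": 48},
    {"rotation": [0, 0, 0], "translation": [0, -0.04, 0], "grip": 48},
    {"rotation": [0, 0, 0], "translation": [0.045, 0, -0.006], "grip": 48},
    {"rotation": [0, 0, 0], "translation": [0.045, 0, -0.006], "grip": 48},
    {"rotation": [0, 0, 0], "translation": [0.045, 0, -0.006], "grip": 48},
    {"rotation": [0, 0, 0], "translation": [0.045, 0, -0.006], "grip": 48},
    {"rotation": [0, 0, 0], "translation": [0.045, 0, -0.006], "grip": 48},
    {"rotation": [0, 0, 0], "translation": [0.045, 0, -0.006], "grip": 48}
  ]
}}

```text
t: 22.65
tool_pos: [0.4711, -0.1493, 0.2515]
orientation: [0.487, -0.498, 0.512, -0.502]
force: [0.8, -0.0, 0.8]
finger_gap: 0.0447
```

```bash
python3 - <<'E'
from look import *
d,W=look('top4.png')
x=cv2.imread('pics/top4.png')[130:290,150:460]; cv2.imwrite('pics/m4.png',cv2.resize(x,None,fx=2,fy=2))
# ratchet points incl. grip
x,y,z=W[...,0],W[...,1],W[...,2]; p=d['pixels'].astype(int).sum(-1)
m=(x>.33)&(x<.56)&(y<-.25)&(y>-.38)&(z>.015)&(z<.055); w=W[m]; print(len(w),w.mean(0)); print(cv2.minAreaRect(w[:,:2].astype(np.float32)))
for a in np.arange(.36,.54,.02):
    q=w[abs(w[:,0]-a)<.01]; 
    if len(q): print(round(a,2),len(q),((q.min(0)+q.max(0))/2).round(4),(np.ptp(q[:,1])).round(3))
plan(.447,-.302,.2,90)
E
```

```text
blob [411 187] 202 top mm [ 0.6034 -0.315   0.0446] zmax 0.05 rect [ 0.603 -0.314  0.042  0.041 19.977] col [187. 187. 192.]
blob [407 225] 156 top mm [ 0.5046 -0.2998  0.0394] zmax 0.045 rect [ 4.9300e-01 -2.9900e-01  3.4000e-02  5.3000e-02  7.6148e+01] col [123. 119. 124.]
156 [ 0.49683963 -0.30008334  0.0298866 ]
((0.49319157004356384, -0.2986421287059784), (0.034269191324710846, 0.05301553010940552), 76.14781951904297)
0.46 8 [ 0.4663 -0.3025  0.0218] 0.013
0.48 37 [ 0.481  -0.3037  0.0241] 0.021
0.5 79 [ 0.4989 -0.3008  0.0306] 0.035
0.52 32 [ 0.5148 -0.3019  0.0266] 0.028
p [ 0.4701 -0.1547  0.2514] F [-1.1 -3.1 -1.2] gap 0.0452 jawyaw -1.4 tooly [ 0.028 -0.    -1.   ] j1,j6 [-0.4  -0.38]
tiltfix deg [-1.62  0.   -0.04]
turn_y 88.6 shift [0.0245 0.0507 0.1473] n50 3.0
```

View pics/m4.png

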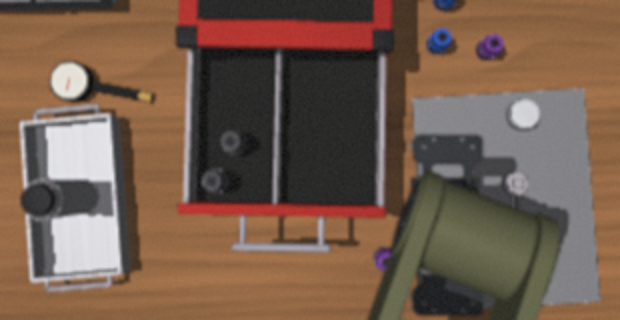

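Both sockets stand in the left bay and the ratchet is unmoved. I'll turn the jaws and go above it.

>>> {"fn": "step_arm", "kwargs": {
  "steps": [
    {"rotation": [-1.6, 0, 0], "translation": [0, 0, 0], "grip": 55},
    {"rotation": [0, 8.4, 0], "translation": [0, 0, 0], "grip": 55},
    {"rotation": [0, 8.4, 0], "translation": [0, 0, 0], "grip": 55},
    {"rotation": [0, 8.4, 0], "translation": [0, 0, 0], "grip": 55},
    {"rotation": [0, 8.4, 0], "translation": [0, 0, 0], "grip": 55},
    {"rotation": [0, 8.4, 0], "translation": [0, 0, 0], "grip": 55},
    {"rotation": [0, 8.4, 0], "translation": [0, 0, 0], "grip": 55},
    {"rotation": [0, 8.4, 0], "translation": [0, 0, 0], "grip": 55},
    {"rotation": [0, 8.4, 0], "translation": [0, 0, 0], "grip": 55},
    {"rotation": [0, 8.4, 0], "translation": [0, 0, 0], "grip": 55},
    {"rotation": [0, 8.4, 0], "translation": [0, 0, 0], "grip": 55},
    {"rotation": [0, 5, 0], "translation": [0, 0, 0], "grip": 55},
    {"rotation": [0, 0, 0], "translation": [0.008, 0.016, 0.049], "grip": 55},
    {"rotation": [0, 0, 0], "translation": [0.008, 0.016, 0.049], "grip": 55},
    {"rotation": [0, 0, 0], "translation": [0.008, 0.016, 0.049], "grip": 55},
    {"rotation": [0, 0, 0], "translation": [0, 0, 0], "grip": 55}
  ]
}}

```text
t: 24.3
tool_pos: [0.4398, -0.2902, 0.208]
orientation: [0.009, 0.708, -0.706, -0.022]
force: [0.6, 0.6, 0.2]
finger_gap: 0.0516
```

```bash
python3 - <<'E'
from look import *
plan(.447,-.3025,.06,91)
E
```

```text
p [ 0.4398 -0.2902  0.208 ] F [0.6 0.6 0.2] gap 0.0516 jawyaw -92.5 tooly [-0.017  0.002 -1.   ] j1,j6 [-0.65  0.97]
tiltfix deg [ 0.08 -0.    1.  ]
turn_y -3.5 shift [-0.0095  0.1479  0.0128] n50 3.0
```

>>> {"fn": "step_arm", "kwargs": {
  "steps": [
    {"rotation": [0, -3.5, 1.0], "translation": [-0.007, 0, 0.012], "grip": 55},
    {"rotation": [0, 0, 0], "translation": [0, 0.03, 0], "grip": 55},
    {"rotation": [0, 0, 0], "translation": [0, 0.04, 0], "grip": 55},
    {"rotation": [0, 0, 0], "translation": [0, 0.04, 0], "grip": 55},
    {"rotation": [0, 0, 0], "translation": [0, 0.035, 0], "grip": 55},
    {"rotation": [0, 0, 0], "translation": [0, 0, 0], "grip": 55}
  ]
}}

```text
t: 24.9
tool_pos: [0.4501, -0.2975, 0.0614]
orientation: [-0.01, 0.708, -0.706, 0.008]
force: [-0.6, -0.4, 0.3]
finger_gap: 0.0516
```

```bash
python3 - <<'E'
from look import *
plan(.447,-.3025,.01,91)
E
```

```text
p [ 0.4501 -0.2975  0.0614] F [-0.6 -0.4  0.3] gap 0.0516 jawyaw -88.56 tooly [-0.002  0.002 -1.   ] j1,j6 [-0.65  0.89]
tiltfix deg [ 0.14 -0.    0.1 ]
turn_y 0.44 shift [0.0031 0.0514 0.0051] n50 2.0
```

>>> {"fn": "step_arm", "kwargs": {
  "steps": [
    {"rotation": [0, 0, 0], "translation": [0.003, 0, 0.005], "grip": 55},
    {"rotation": [0, 0, 0], "translation": [0, 0.025, 0], "grip": 55},
    {"rotation": [0, 0, 0], "translation": [0, 0.02, 0], "grip": 55},
    {"rotation": [0, 0, 0], "translation": [0, 0.005, 0], "grip": 55},
    {"rotation": [0, 0, 0], "translation": [0, 0, 0], "grip": 55}
  ]
}}

```text
t: 25.4
tool_pos: [0.4522, -0.3041, 0.0202]
orientation: [0.008, -0.706, 0.708, -0.012]
force: [0.1, 0.3, 0.8]
finger_gap: 0.0517
```

```bash
python3 - <<'E'
from look import *
plan(.447,-.3025,.009,91)
E
```

```text
p [ 0.4522 -0.3041  0.0202] F [0.1 0.3 0.8] gap 0.0517 jawyaw -88.35 tooly [ 0.006 -0.004 -1.   ] j1,j6 [-0.66  0.88]
tiltfix deg [-0.24  0.   -0.33]
turn_y 0.65 shift [ 0.0053  0.0111 -0.0018] n50 1.0
```

>>> {"fn": "step_arm", "kwargs": {
  "steps": [
    {"rotation": [-0.2, 0, -0.3], "translation": [0.005, 0.01, -0.0015], "grip": 55},
    {"rotation": [0, 0, 0], "translation": [0.001, 0.003, 0], "grip": 55},
    {"rotation": [0, 0, 0], "translation": [0, 0, 0], "grip": 20},
    {"rotation": [0, 0, 0], "translation": [0, 0, 0], "grip": 12},
    {"rotation": [0, 0, 0], "translation": [0, 0, 0], "grip": 12},
    {"rotation": [0, 0, 0], "translation": [0, 0, 0], "grip": 12},
    {"rotation": [0, 0, 0], "translation": [0, 0, 0], "grip": 12}
  ],
  "grip_force": 40
}}

```text
t: 26.1
tool_pos: [0.4475, -0.3041, 0.0107]
orientation: [0.009, -0.706, 0.708, -0.012]
force: [0.5, 0.3, -2.4]
finger_gap: 0.0237
```

```bash
python3 - <<'E'
from look import *
plan(.447,-.3025,.009,91)
E
```

```text
p [ 0.4475 -0.3041  0.0107] F [ 0.5  0.3 -2.4] gap 0.0237 jawyaw -88.34 tooly [ 0.005 -0.004 -1.   ] j1,j6 [-0.66  0.88]
tiltfix deg [-0.24  0.   -0.25]
turn_y 0.66 shift [ 0.0005  0.0017 -0.0017] n50 1.0
```

>>> {"fn": "step_arm", "kwargs": {
  "steps": [
    {"rotation": [0, 0, 0], "translation": [0, -0.03, 0], "grip": 12},
    {"rotation": [0, 0, 0], "translation": [0, -0.03, 0], "grip": 12},
    {"rotation": [0, 0, 0], "translation": [0, -0.04, 0], "grip": 12},
    {"rotation": [0, 0, 0], "translation": [0, -0.04, 0], "grip": 12},
    {"rotation": [0, 0, 0], "translation": [0, -0.04, 0], "grip": 12},
    {"rotation": [0, 0, 0], "translation": [0, -0.04, 0], "grip": 12},
    {"rotation": [0, 0.5, 0], "translation": [-0.015, 0, -0.035], "grip": 12},
    {"rotation": [0, 0.5, 0], "translation": [-0.015, 0, -0.035], "grip": 12},
    {"rotation": [0, 0.5, 0], "translation": [-0.015, 0, -0.035], "grip": 12},
    {"rotation": [0, 0.5, 0], "translation": [-0.015, 0, -0.035], "grip": 12},
    {"rotation": [0, 0.5, 0], "translation": [-0.015, 0, -0.035], "grip": 12},
    {"rotation": [0, 0.5, 0], "translation": [-0.015, 0, -0.035], "grip": 12},
    {"rotation": [0, 0.5, 0], "translation": [-0.015, 0, -0.035], "grip": 12},
    {"rotation": [0, 0, 0], "translation": [-0.013, 0, -0.032], "grip": 12},
    {"rotation": [0, 0, 0], "translation": [0, 0, 0], "grip": 12}
  ]
}}

```text
t: 27.6
tool_pos: [0.5657, -0.0143, 0.2345]
orientation: [0.011, 0.708, -0.706, -0.016]
force: [1.0, -0.0, -3.1]
finger_gap: 0.0239
```

```bash
python3 - <<'E'
from look import *
plan(.565,-.028,.1,88)
d=grab('scene','sc3.png'); cv2.imwrite('pics/sc3c.png',cv2.resize(d['pixels'][80:340,130:480,::-1],None,fx=2,fy=2))
E
```

```text
p [ 0.5657 -0.0143  0.2345] F [ 1.  -0.  -3.1] gap 0.0239 jawyaw -92.17 tooly [-0.007  0.003 -1.   ] j1,j6 [-0.09  1.52]
tiltfix deg [ 0.15 -0.    0.4 ]
turn_y -0.17 shift [-0.0008  0.1344  0.0141] n50 3.0
```

View pics/sc3c.png

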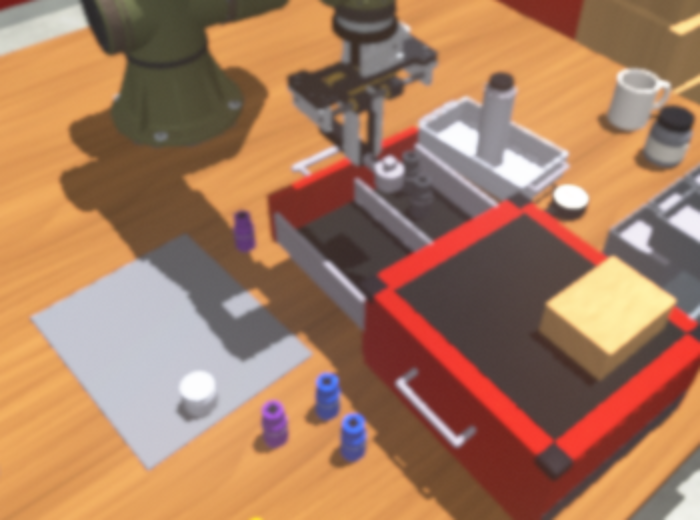

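The ratchet is held level over the drawer (head at about 390,175), and both sockets stand in the left bay. I'll lower it.

>>> {"fn": "step_arm", "kwargs": {
  "steps": [
    {"rotation": [0, 0, 0.4], "translation": [0, 0, 0.014], "grip": 12},
    {"rotation": [0, 0, 0], "translation": [0, 0.03, 0], "grip": 12},
    {"rotation": [0, 0, 0], "translation": [0, 0.03, 0], "grip": 12},
    {"rotation": [0, 0, 0], "translation": [0, 0.03, 0], "grip": 12},
    {"rotation": [0, 0, 0], "translation": [0, 0.03, 0], "grip": 12},
    {"rotation": [0, 0, 0], "translation": [0, 0.01, 0], "grip": 12},
    {"rotation": [0, 0, 0], "translation": [0, 0, 0], "grip": 12}
  ]
}}

```text
t: 28.35
tool_pos: [0.5623, -0.0424, 0.1013]
orientation: [-0.018, -0.707, 0.707, 0.016]
force: [1.3, -0.6, -3.6]
finger_gap: 0.0238
```

```bash
python3 - <<'E'
from look import *
plan(.565,-.028,.079,88)
E
```

```text
p [ 0.5623 -0.0424  0.1013] F [ 1.3 -0.6 -3.6] gap 0.0238 jawyaw -92.7 tooly [ 0.003 -0.    -1.   ] j1,j6 [-0.14  1.48]
tiltfix deg [ 0.    0.   -0.17]
turn_y -0.7 shift [-0.0021  0.0223 -0.0145] n50 1.0
```

>>> {"fn": "step_arm", "kwargs": {
  "steps": [
    {"rotation": [0, 0, 0], "translation": [0, 0, -0.013], "grip": 12},
    {"rotation": [0, 0, 0], "translation": [0, 0.015, 0], "grip": 12},
    {"rotation": [0, 0, 0], "translation": [0, 0.005, 0], "grip": 12},
    {"rotation": [0, 0, 0], "translation": [0, 0.002, 0], "grip": 12},
    {"rotation": [0, 0, 0], "translation": [0, 0, 0], "grip": 12}
  ]
}}

```text
t: 28.85
tool_pos: [0.5648, -0.0296, 0.0817]
orientation: [-0.02, -0.707, 0.707, 0.014]
force: [-0.9, -0.1, -3.4]
finger_gap: 0.0234
```

```bash
python3 - <<'E'
from look import *
plan(.565,-.028,.079,88)
E
```

```text
p [ 0.5648 -0.0296  0.0817] F [-0.9 -0.1 -3.4] gap 0.0234 jawyaw -92.74 tooly [ 0.009 -0.001 -1.   ] j1,j6 [-0.12  1.5 ]
tiltfix deg [-0.03  0.   -0.51]
turn_y -0.74 shift [-0.0002  0.0027 -0.0016] n50 1.0
```

>>> {"fn": "step_arm", "kwargs": {
  "steps": [
    {"rotation": [0, 0, 0], "translation": [0, 0.003, 0], "grip": 12},
    {"rotation": [0, 0, 0], "translation": [0, 0, 0], "grip": 45},
    {"rotation": [0, 0, 0], "translation": [0, 0, 0], "grip": 45},
    {"rotation": [0, 0, 0], "translation": [0, 0, 0], "grip": 45},
    {"rotation": [0, 0, 0], "translation": [0, -0.03, 0], "grip": 45},
    {"rotation": [0, 0, 0], "translation": [0, -0.04, 0], "grip": 45},
    {"rotation": [0, 0, 0], "translation": [0, -0.04, 0], "grip": 45},
    {"rotation": [0, 0, 0], "translation": [0, -0.04, 0], "grip": 45},
    {"rotation": [0, -8.2, 0], "translation": [0, 0, 0], "grip": 40},
    {"rotation": [0, -8.2, 0], "translation": [0, 0, 0], "grip": 40},
    {"rotation": [0, -8.2, 0], "translation": [0, 0, 0], "grip": 40},
    {"rotation": [0, -8.2, 0], "translation": [0, 0, 0], "grip": 40},
    {"rotation": [0, -8.2, 0], "translation": [0, 0, 0], "grip": 40},
    {"rotation": [0, -8.2, 0], "translation": [0, 0, 0], "grip": 40},
    {"rotation": [0, -8.2, 0], "translation": [0, 0, 0], "grip": 40},
    {"rotation": [0, -8.2, 0], "translation": [0, 0, 0], "grip": 40},
    {"rotation": [0, -8.2, 0], "translation": [0, 0, 0], "grip": 40},
    {"rotation": [0, -8.2, 0], "translation": [0, 0, 0], "grip": 40},
    {"rotation": [0, -8.2, 0], "translation": [0, 0, 0], "grip": 40}
  ]
}}

```text
t: 30.75
tool_pos: [0.5649, -0.0301, 0.2427]
orientation: [-0.499, 0.489, -0.502, 0.509]
force: [0.6, 0.5, -0.4]
finger_gap: 0.0377
```

```bash
python3 - <<'E'
from look import *
d,W=look('top5.png')
x=cv2.imread('pics/top5.png')[130:290,150:460]; cv2.imwrite('pics/m5.png',cv2.resize(x,None,fx=2,fy=2))
w=W[235:262,255:330].reshape(-1,3); m=(w[:,2]>.12)&(w[:,2]<.15)&(w[:,0]<.435)&(w[:,0]>.38)
print(m.sum(),np.median(w[m],0),w[m].min(0),w[m].max(0),np.polyfit(w[m][:,1],w[m][:,0],1))
plan(.42,.034,.2,-2)
E
```

```text
blob [411 187] 196 top mm [ 0.6034 -0.3153  0.0443] zmax 0.049 rect [ 0.603 -0.314  0.041  0.042  9.285] col [186. 186. 191.]
5 [0.42793295 0.09711423 0.13285354] [0.42528105 0.0968732  0.13191874] [0.43043247 0.0997225  0.13384253] [-0.45705898  0.47220603]
p [ 0.5649 -0.0301  0.2427] F [-0.4  0.6 -0.1] gap 0.0376 jawyaw 1.51 tooly [ 0.023 -0.003 -1.   ] j1,j6 [-0.12 -0.14]
tiltfix deg [-1.29  0.    0.19]
turn_y 3.51 shift [-0.0591  0.0393 -0.148 ] n50 3.0
```

View pics/m5.png

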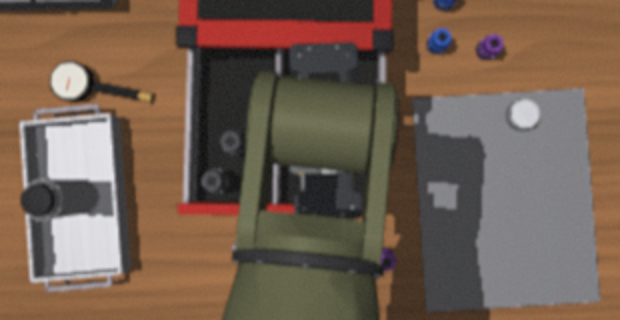

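>>> {"fn": "step_arm", "kwargs": {
  "steps": [
    {"rotation": [-1.3, 3.5, 0.2], "translation": [0, 0, 0], "grip": 40},
    {"rotation": [0, 0, 0], "translation": [-0.022, 0, -0.048], "grip": 40},
    {"rotation": [0, 0, 0], "translation": [-0.022, 0, -0.048], "grip": 40},
    {"rotation": [0, 0, 0], "translation": [-0.022, 0, -0.048], "grip": 40},
    {"rotation": [0, 0, 0], "translation": [0, 0, 0], "grip": 40}
  ]
}}

```text
t: 31.3
tool_pos: [0.4261, 0.0398, 0.2401]
orientation: [-0.487, 0.515, -0.512, 0.485]
force: [0.3, 0.7, -0.1]
finger_gap: 0.0374
```

```bash
python3 - <<'E'
from look import *
plan(.421,.036,.11,-2)
d=grab('scene','sc4.png'); cv2.imwrite('pics/sc4c.png',cv2.resize(d['pixels'][120:320,230:450,::-1],None,fx=3,fy=3))
W=cloud(d); x,y,z=W[...,0],W[...,1],W[...,2]
m=(x>.48)&(x<.67)&(y>-.09)&(y<.03)&(z>.085)&(z<.118); w=W[m]; print(m.sum(),w.min(0),w.max(0),w.mean(0))
m=(x>.37)&(x<.44)&(y>-.05)&(y<.12)&(z>.118)&(z<.14); w=W[m]; print('bar',m.sum(),w.min(0),w.max(0),np.median(w,0))
E
```

```text
p [0.4261 0.0398 0.2401] F [ 0.3  0.7 -0.1] gap 0.0374 jawyaw -3.09 tooly [-0.005  0.001 -1.   ] j1,j6 [0.01 0.06]
tiltfix deg [ 0.31  0.   -0.07]
turn_y -1.09 shift [ 0.0041  0.1302 -0.0043] n50 3.0
391 [ 0.48009484 -0.05125916  0.08519787] [0.63659784 0.02977798 0.117693  ] [ 0.55936382 -0.03007215  0.09514197]
bar 147 [ 0.41824563 -0.03065503  0.12473778] [0.43993801 0.09627935 0.13877537] [0.42720859 0.02912209 0.13324751]
```

View pics/sc4c.png

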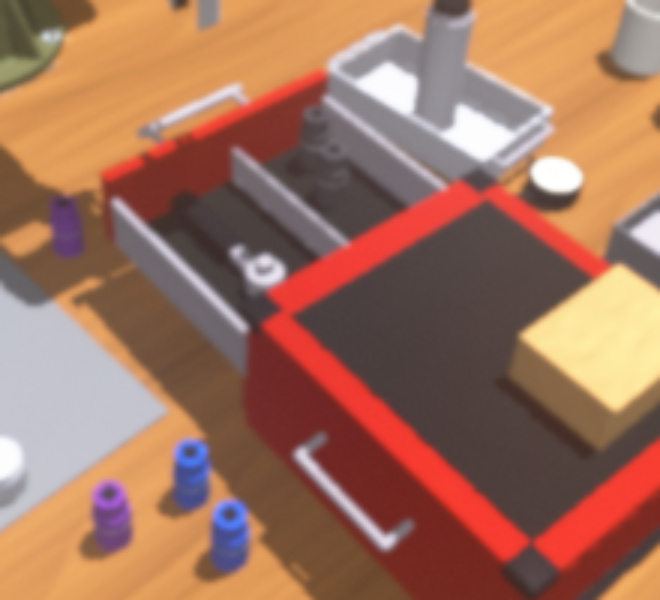

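The ratchet lies lengthwise in the right bay (head at 265,270) and the sockets stand in the left bay. Time to shut the drawer.

>>> {"fn": "step_arm", "kwargs": {
  "steps": [
    {"rotation": [0.3, 0, 0], "translation": [0.004, 0, -0.005], "grip": 40},
    {"rotation": [0, 0, 0], "translation": [0, 0.025, 0], "grip": 40},
    {"rotation": [0, 0, 0], "translation": [0, 0.03, 0], "grip": 40},
    {"rotation": [0, 0, 0], "translation": [0, 0.02, 0], "grip": 40},
    {"rotation": [0, 0, 0], "translation": [0, 0, 0], "grip": 40}
  ]
}}

```text
t: 31.85
tool_pos: [0.4266, 0.0323, 0.1648]
orientation: [0.482, -0.514, 0.517, -0.486]
force: [0.7, 0.3, 1.0]
finger_gap: 0.0375
```

```bash
python3 - <<'E'
from look import *
plan(.422,.036,.11,-2)
E
```

```text
p [0.4266 0.0323 0.1648] F [0.7 0.3 1. ] gap 0.0375 jawyaw -3.65 tooly [ 0.007  0.    -1.   ] j1,j6 [-0.01  0.05]
tiltfix deg [-0.41  0.   -0.04]
turn_y -1.65 shift [-0.0035  0.0547 -0.0051] n50 2.0
```

>>> {"fn": "step_arm", "kwargs": {
  "steps": [
    {"rotation": [-0.4, -1.0, 0], "translation": [0, 0, -0.006], "grip": 40},
    {"rotation": [0, 0, 0], "translation": [0, 0.02, -0.001], "grip": 40},
    {"rotation": [0, 0, 0], "translation": [0, 0.02, -0.001], "grip": 40},
    {"rotation": [0, 0, 0], "translation": [0, 0.015, -0.001], "grip": 40},
    {"rotation": [0, 0, 0], "translation": [0, 0, 0], "grip": 40}
  ]
}}

```text
t: 32.35
tool_pos: [0.4203, 0.0312, 0.1133]
orientation: [0.487, -0.51, 0.513, -0.49]
force: [0.6, -0.3, 0.6]
finger_gap: 0.0376
```

```bash
python3 - <<'E'
from look import *
plan(.422,.036,.11,-2)
E
```

```text
p [0.4203 0.0312 0.1133] F [ 0.6 -0.3  0.6] gap 0.0376 jawyaw -2.68 tooly [ 0.005  0.001 -1.   ] j1,j6 [-0.01  0.03]
tiltfix deg [-0.31  0.   -0.05]
turn_y -0.68 shift [-0.0048  0.0033  0.0015] n50 1.0
```

Close on the bar and push gently: smooth 15 mm rows, so that the things inside stay put.

>>> {"fn": "step_arm", "kwargs": {
  "steps": [
    {"rotation": [0, 0, 0], "translation": [0, 0.002, 0], "grip": 5},
    {"rotation": [0, 0, 0], "translation": [0, 0, 0], "grip": 5},
    {"rotation": [0, 0, 0], "translation": [0, 0, 0], "grip": 5},
    {"rotation": [0, 0, 0], "translation": [0, 0, 0], "grip": 5},
    {"rotation": [0, 0, 0], "translation": [0, 0, 0.006], "grip": 5},
    {"rotation": [0, 0, 0], "translation": [0, 0, 0.01], "grip": 5},
    {"rotation": [0, 0, 0], "translation": [0, 0, 0.014], "grip": 5},
    {"rotation": [0, 0, 0], "translation": [0, 0, 0.014], "grip": 5},
    {"rotation": [0, 0, 0], "translation": [0, 0, 0.014], "grip": 5},
    {"rotation": [0, 0, 0], "translation": [0, 0, 0.014], "grip": 5},
    {"rotation": [0, 0, 0], "translation": [0, 0, 0.014], "grip": 5},
    {"rotation": [0, 0, 0], "translation": [0, 0, 0.014], "grip": 5}
  ],
  "grip_force": 15
}}

```text
t: 33.55
tool_pos: [0.5272, 0.0269, 0.1152]
orientation: [0.486, -0.511, 0.512, -0.49]
force: [-3.4, 0.8, -0.1]
finger_gap: 0.0105
```

```bash
python3 - <<'E'
from look import *
plan(.63,.0275,.111,-2)
E
```

```text
p [0.5272 0.0269 0.1152] F [-3.4  0.8 -0.1] gap 0.0105 jawyaw -2.63 tooly [ 0.006  0.002 -1.   ] j1,j6 [-0.02  0.03]
tiltfix deg [-0.31  0.   -0.13]
turn_y -0.63 shift [-0.0042  0.0047  0.1027] n50 3.0
```

>>> {"fn": "step_arm", "kwargs": {
  "steps": [
    {"rotation": [0, 0, 0], "translation": [0, 0, 0.014], "grip": 5},
    {"rotation": [0, 0, 0], "translation": [0, 0, 0.014], "grip": 5},
    {"rotation": [0, 0, 0], "translation": [0, 0, 0.014], "grip": 5},
    {"rotation": [0, 0, 0], "translation": [0, 0, 0.014], "grip": 5},
    {"rotation": [0, 0, 0], "translation": [0, 0, 0.014], "grip": 5},
    {"rotation": [0, 0, 0], "translation": [0, 0, 0.014], "grip": 5},
    {"rotation": [0, 0, 0], "translation": [0, 0, 0.01], "grip": 5},
    {"rotation": [0, 0, 0], "translation": [0, 0, 0.005], "grip": 5},
    {"rotation": [0, 0, 0], "translation": [0, 0, 0.003], "grip": 5}
  ]
}}

```text
t: 34.45
tool_pos: [0.6381, 0.0228, 0.1151]
orientation: [-0.487, 0.511, -0.511, 0.49]
force: [-2.4, 0.9, 1.2]
finger_gap: 0.0105
```

```bash
python3 - <<'E'
from look import *
plan(.638,.0275,.111,-2)
E
```

```text
p [0.6381 0.0228 0.1151] F [-2.4  0.9  1.2] gap 0.0105 jawyaw -2.58 tooly [ 0.003  0.003 -1.   ] j1,j6 [-0.02  0.02]
tiltfix deg [-0.14  0.   -0.2 ]
turn_y -0.58 shift [-0.0047  0.0042 -0.0003] n50 1.0
```

Push on in 3 mm steps until the stop resists.

>>> {"fn": "step_arm", "kwargs": {
  "steps": [
    {"rotation": [0, 0, 0], "translation": [0, 0, 0.003], "grip": 5},
    {"rotation": [0, 0, 0], "translation": [0, 0, 0.003], "grip": 5}
  ]
}}

```text
t: 34.65
tool_pos: [0.6436, 0.0226, 0.115]
orientation: [-0.488, 0.512, -0.51, 0.49]
force: [-26.1, 1.2, 10.7]
finger_gap: 0.0103
```

>>> {"fn": "step_arm", "kwargs": {
  "steps": [
    {"rotation": [0, 0, 0], "translation": [0, 0, 0.003], "grip": 5},
    {"rotation": [0, 0, 0], "translation": [0, 0, 0.003], "grip": 5}
  ]
}}

```text
t: 34.85
tool_pos: [0.6439, 0.0226, 0.1148]
orientation: [-0.492, 0.516, -0.506, 0.485]
force: [-30.8, 0.1, 16.1]
finger_gap: 0.0115
```

>>> {"fn": "step_arm", "kwargs": {
  "steps": [
    {"rotation": [0, 0, 0], "translation": [0, 0, 0.0005], "grip": 38},
    {"rotation": [0, 0, 0], "translation": [0, 0, 0], "grip": 38},
    {"rotation": [0, 0, 0], "translation": [0, 0, 0], "grip": 38},
    {"rotation": [0, 0, 0], "translation": [0, 0, 0], "grip": 38}
  ]
}}

```text
t: 35.25
tool_pos: [0.6444, 0.0224, 0.1153]
orientation: [-0.492, 0.516, -0.506, 0.485]
force: [0.2, 0.1, 0.1]
finger_gap: 0.0352
```

```bash
python3 - <<'E'
from look import *
plan(.644,.0228,.25,-2)
E
```

```text
p [0.6444 0.0224 0.1153] F [0.2 0.1 0.1] gap 0.0352 jawyaw -2.55 tooly [-0.016  0.003 -1.   ] j1,j6 [-0.02  0.02]
tiltfix deg [ 0.95  0.   -0.15]
turn_y -0.55 shift [-0.0007 -0.1347 -0.0026] n50 3.0
```

>>> {"fn": "step_arm", "kwargs": {
  "steps": [
    {"rotation": [0.9, 0, 0], "translation": [0, 0, 0], "grip": 38},
    {"rotation": [0, 0, 0], "translation": [0, -0.025, 0], "grip": 38},
    {"rotation": [0, 0, 0], "translation": [0, -0.03, 0], "grip": 38},
    {"rotation": [0, 0, 0], "translation": [0, -0.04, 0], "grip": 38},
    {"rotation": [0, 0, 0], "translation": [0, -0.04, 0], "grip": 38},
    {"rotation": [0, 0, 0], "translation": [0, -0.02, -0.04], "grip": 38},
    {"rotation": [0, 0, 0], "translation": [0, 0, -0.045], "grip": 38},
    {"rotation": [0, 0, 0], "translation": [0, 0, -0.045], "grip": 38},
    {"rotation": [0, 0, 0], "translation": [0, 0, -0.045], "grip": 38},
    {"rotation": [0, 0, 0], "translation": [0, 0, -0.045], "grip": 38},
    {"rotation": [0, 0, 0], "translation": [0.04, 0, 0], "grip": 38},
    {"rotation": [0, 0, 0], "translation": [0.04, 0, 0], "grip": 38},
    {"rotation": [0, 0, 0], "translation": [0, 0, 0], "grip": 38},
    {"rotation": [0, 0, 0], "translation": [0, 0, 0], "grip": 38}
  ]
}}

```text
t: 36.65
tool_pos: [0.412, -0.0492, 0.2736]
orientation: [0.485, -0.506, 0.515, -0.494]
force: [0.5, -0.3, -0.3]
finger_gap: 0.0358
```

```bash
python3 - <<'E'
from look import *
d,W=look('top6.png')
w=W[155:186,262:326].reshape(-1,3); m=(w[:,2]>.12)&(w[:,2]<.15)&(w[:,0]<.655)&(w[:,0]>.6)
print('bar',w[m].mean(0).round(4),w[m].min(0))
w=W[180:280,150:230].reshape(-1,3); m=(w[:,2]>.155)&(w[:,2]<.2); print('can',w[m].mean(0).round(3),w[m].max(0))
w=W[155:188,170:235].reshape(-1,3); m=(w[:,2]>.015)&(w[:,2]<.06); print('gauge',w[m].mean(0).round(4),m.sum())
e=grab('scene'); a=cv2.resize(d['pixels'],(512,320)); b=cv2.resize(e['pixels'],(512,320))[:270]
cv2.imwrite('pics/fin.png',np.vstack([a,b])[:,:,::-1])
E
```

```text
blob [411 187] 199 top mm [ 0.6033 -0.3154  0.0445] zmax 0.05 rect [ 6.0300e-01 -3.1400e-01  4.1000e-02  4.1000e-02  5.0828e+01] col [177. 177. 182.]
bar [0.6439 0.0266 0.1337] [ 0.63786154 -0.03638674  0.12772934]
can [0.494 0.34  0.17 ] [0.51942602 0.36338391 0.17905498]
gauge [0.6542 0.3361 0.0291] 533
```

View pics/fin.png

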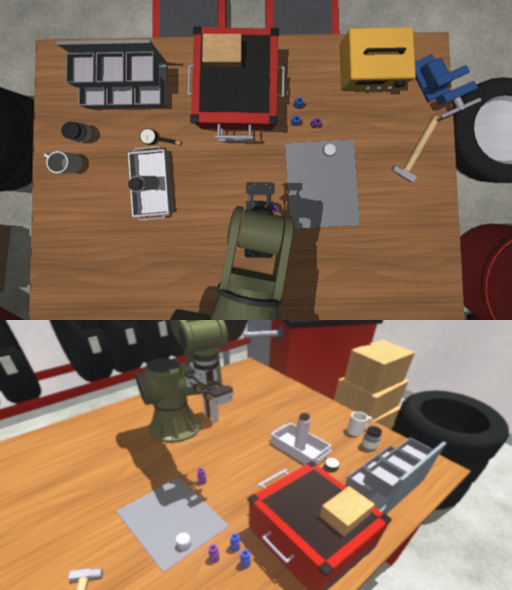

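The drawer is shut at its stop, with the bar at x = 0.644. The can is upright in the tray, the tin and gauge are unmoved, and the mat holds only the tin. I'm handing the job in.

```bash
python3 -c "
from h import *
print(r.finish_job())"
```

```text
the job is handed in; nothing more can be done
None
```

The job is done and handed in at about 37 s of the 210 s allowed; no verdict came back. I stood the one can upright in the tray and pulled the drawer about 0.215 m open. Both sockets went upright into the left bay, the ratchet went lengthwise into the right bay, and I pushed the drawer shut.

- **Drawer:** it met its stop at about 30 N. The bar now sits about 5 mm further in than at the start, so the drawer had stood ajar.
- **Can:** the last pictures show it upright in the tray.
- **Tin and gauge:** their measured positions changed by 1 mm or less.
- **Mat:** only the tin is left on it.
- **Not checked:** I could not see inside the shut drawer. My last view of the sockets and ratchet was just before closing it.

No check failed. Small drifts of up to about 14 mm while lowering were corrected before each grasp and release, or left where there was room.

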